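# Sharpening stones back into their fitted boxes

### The arm

A 7-joint arm with a two-finger parallel gripper is mounted at the origin on the work surface; the furniture and walls round the work are solid. World frame = base frame: x ahead of the robot, y to its left, z up, the work surface at z = 0. Lengths are in mm, angles in rad, forces in N, time in s.
With the tool pointing down it reaches from about 425 to 875 mm from the base axis. Payload 8.4 kg.
Tool frame: the origin (TCP) lies on the centre line of the jaws, within the pads' length; the fingertips stand 11 mm ahead of it and the grasp point (between the pads) lies 8 mm behind it; z points along the fingers, y is the direction in which the jaws open and shut (so a half turn about z gives the same grasp; the last joint's range is limited). The gripper opens to 87 mm and grips with 3 to 60 N. Pads are 19 mm wide; open, the fingers measure 117 mm over their backs; the gripper's body (75 mm by 190 mm) begins 51 mm behind the grasp point.
Start: joints at [-1.427, 0.333, 0.04, 1.465, -0.013, 1.343, -0.059], TCP at [156.277, 630.905, 233.546] pointing down, gripper open.
Joint ranges: [-2.58, 2.58], [-0.38, 2.09], [-1.3, 1.39], [0.25, 2.4], [-1.5, 4.64], [0.08, 2.09], [-2.65, 2.65]. Speed limits (rad/s): [2.22, 2.22, 2.79, 2.79, 3.14, 3.14, 3.14].

### API

Orientations are given as a rotation vector (axis times angle).
In Python, from station import get_state, grab_frame, camera_params, sign_off, silhouettes gives the robot as it stands. The module is installed in compiled form; this text tells all that it offers.
- The arm moves only by the shell command python3 -m crank 'ROWS' [FORCE]. ROWS is JSON, a list of rows, each an object of numbers: "gripper": the opening, from 0 (shut) to 1 (fully open); "tx", "ty", "tz": the shift along the world's x, y, z in m; "roll": the turn about the world's z in rad. A call has 1 to 10 rows; each row shifts and turns the pose as measured when the row begins; what a row does not reach is not made up. A row lasts 1/10 s, in which the tool goes at most 50 mm and 8.59 degrees, less where a joint would pass 70% of its speed; a pose out of reach is approached as far as the arm can. A call is refused whole if a number of a shift passes 0.05 or a number of a turn 0.15, either way. A call with a gripper value outside its range is refused whole. The fingers move at their own pace and stop on an object; FORCE is the grip in N (left out, the last holds). Time passes only in rows, so rows that do not move let the fingers close. It gives the time, the measured TCP pose, the force and the opening at its end, in the units of the state.
- get_state(): the state, without advancing time (a new reading comes with each control period).
- grab_frame(name): name is "scene" or "top"; returns the picture (400x640x3 uint8, red, green, blue); there is no depth.
- camera_params(name): a dict with "vertical_fov" (degrees; the focal length in pixels is half the picture's height over the tangent of half this angle, whatever the lens; pixels are square), "cx", "cy" (the principal point, pixels), "pose" (4x4, takes a point from camera to world coordinates). Camera axes: x right, y up, looking along -z (the intrinsics and any distortion apply to the point x, -y, -z); pixel columns grow to the right and rows downward; lengths in mm; the calibration is good to about 2 mm. A picture is of the moment at which its call begins. camera_params takes no time and is no camera call.
- sign_off(): hands the job in, once; it reports no verdict.
Trained networks look in the newest picture that a camera, given by its name, has taken for a name from the list of things; names that differ only in an ending like _2 or _b are one class to them, and where a whole thing is asked for, a point or a joint stands for the part that bears it (a point fixed in the world has none). Each returns a list of dicts, best first, with "p" (0 to 1); they miss things now and then, are a little off and sometimes report something else, mostly with a low value. They report only what shows in the picture. A call takes as long as a camera call.
- silhouettes(name, camera): "mask" (400x640 bool, what is visible of it) and "box" ([left, top, width, height] in pixels, round what is visible of it).
The state is a dict: "time_s": time; "joint_pos": joint angles; "qvel": joint speeds; "tau": joint torques, N m; "position": TCP position; "orientation": TCP orientation; "wrist_force": force on the tool from outside, world axes, zero at the start; "ft_torque": the same for the moment, N m; "finger_gap": finger opening in mm.
Only numpy, scipy, OpenCV 4.12 (cv2) and the standard library are available. Lean on these libraries where they do the work, as an engineer would, in place of code of your own. Each camera call takes 0.05 s, during which the arm holds its last target.

### The job

The washed sharpening stones have been stacked on the bench to drain. Take the stack apart and lay each stone flat in the fitted wooden box that was made for its size, right down on the floor of the recess, and let go. Set them down gently: a stone that is dropped will chip.

Things in the scene. Friction and masses are not known exactly. Their poses are not given: they have to be found in the camera images.
- stone_xl_mid (a point): centre (half-way up) of the largest sharpening stone: a two-layer oilstone, grey over dark grey, a flat rectangular bar 160 x 56 x 24 mm (length x width x height); x along its length, y across its width, z up. Grasp it across its 56 mm width from above. At the start it is the bottom of the stack and lies on the worktop.
- stone_l_mid (a point): centre (half-way up) of the second largest sharpening stone: a two-layer stone, buff over grey, a flat rectangular bar 132 x 48 x 22 mm (length x width x height); x along its length, y across its width, z up. Grasp it across its 48 mm width from above. At the start it lies second from the bottom, flat on the largest stone, roughly centred, turned up to 30 degrees.
- stone_m_mid (a point): centre (half-way up) of the third largest (second smallest) sharpening stone: plain dark slate grey, a flat rectangular bar 106 x 40 x 20 mm (length x width x height); x along its length, y across its width, z up. Grasp it across its 40 mm width from above. At the start it lies third from the bottom, flat on the second largest stone, roughly centred, turned up to 30 degrees.
- stone_s_mid (a point): centre (half-way up) of the smallest sharpening stone: plain pale grey slip stone with well-rounded edges, a flat rectangular bar 82 x 32 x 18 mm (length x width x height); x along its length, y across its width, z up. Grasp it across its 32 mm width from above. At the start it is the top of the stack, flat on the third largest stone, roughly centred, turned up to 30 degrees.
- box_xl: open wooden box fitted to the largest stone, fixed to the worktop: outside 188 x 84 x 17 mm high; recess 170 x 66 mm, 9 mm deep (5 mm play all round), its dark floor 8 mm above the origin. The 9 mm thick rim is cut away to the floor in the middle of both long sides over 50 mm for the fingers. Origin: centre of its underside; x along its length, y across, z up.
- box_l: open wooden box fitted to the second largest stone, fixed to the worktop: outside 160 x 76 x 17 mm high; recess 142 x 58 mm, 9 mm deep (5 mm play all round), its dark floor 8 mm above the origin. The 9 mm thick rim is cut away to the floor in the middle of both long sides over 50 mm for the fingers. Origin: centre of its underside; x along its length, y across, z up.
- box_m: open wooden box fitted to the third largest (second smallest) stone, fixed to the worktop: outside 134 x 68 x 17 mm high; recess 116 x 50 mm, 9 mm deep (5 mm play all round), its dark floor 8 mm above the origin. The 9 mm thick rim is cut away to the floor in the middle of both long sides over 50 mm for the fingers. Origin: centre of its underside; x along its length, y across, z up.
- box_s: open wooden box fitted to the smallest stone, fixed to the worktop: outside 110 x 60 x 17 mm high; recess 92 x 42 mm, 9 mm deep (5 mm play all round), its dark floor 8 mm above the origin. The 9 mm thick rim is cut away to the floor in the middle of both long sides over 46 mm for the fingers. Origin: centre of its underside; x along its length, y across, z up.

How it is judged (in metres and radians):
At the end, for the whole second after the job is handed in: Each of the four stones lies level (within 0.06 rad) in the box of its own size, on the recess floor (height within 3 mm above, 4 mm below), its centre within 10 mm of the box's centre and its length along the box's length (within 0.2 rad, either way round), at rest (horizontal distance between stone_xl_mid and box_xl below 0.01 m and z of stone_xl_mid in the frame of box_xl between 0.016 and 0.023 m and angle between each of stone_xl_mid, stone_l_mid, stone_m_mid, stone_s_mid's own z axis and vertical below 0.06 rad and angle between the x axis of stone_xl_mid and the x axis of box_xl, either way round below 0.2 rad and linear speed of each of stone_xl, stone_l, stone_m, stone_s below 0.02 m/s and horizontal distance between stone_l_mid and box_l below 0.01 m and z of stone_l_mid in the frame of box_l between 0.015 and 0.022 m and angle between the x axis of stone_l_mid and the x axis of box_l, either way round below 0.2 rad and horizontal distance between stone_m_mid and box_m below 0.01 m and z of stone_m_mid in the frame of box_m between 0.014 and 0.021 m and angle between the x axis of stone_m_mid and the x axis of box_m, either way round below 0.2 rad and horizontal distance between stone_s_mid and box_s below 0.01 m and z of stone_s_mid in the frame of box_s between 0.013 and 0.02 m and angle between the x axis of stone_s_mid and the x axis of box_s, either way round below 0.2 rad); the robot touches nothing.
It fails at once if the largest stone is let fall: it moves faster than 0.7 m/s untouched by the fingers (a free fall of more than about 25 mm) (linear speed of stone_xl above 0.7 m/s and contact force between stone_xl and the fingers below 0.01 N).
It fails at once if the second largest stone is let fall: it moves faster than 0.7 m/s untouched by the fingers (a free fall of more than about 25 mm) (linear speed of stone_l above 0.7 m/s and contact force between stone_l and the fingers below 0.01 N).
It fails at once if the third largest (second smallest) stone is let fall: it moves faster than 0.7 m/s untouched by the fingers (a free fall of more than about 25 mm) (linear speed of stone_m above 0.7 m/s and contact force between stone_m and the fingers below 0.01 N).
It fails at once if the smallest stone is let fall: it moves faster than 0.7 m/s untouched by the fingers (a free fall of more than about 25 mm) (linear speed of stone_s above 0.7 m/s and contact force between stone_s and the fingers below 0.01 N).
It also fails if it takes over 99 s, if anything falls off the work surface, if the arm or the gripper's body presses on something with over 40 N, if the wrist force passes 120 N, or if a joint passes its speed limit or range.

## Working session

There is one attempt and no reset: what is moved stays moved. The work goes in short steps, Python scripts to look and compute and a shell command to move; the robot and the scene stay as the last step left them, time stands still between calls to the robot, and variables do not carry over. Pictures are saved under pics/ and viewed, and the job is handed in when it is done.

```bash
mkdir -p pics; ls
python3 - <<'E'
from station import *
import cv2
s=get_state()
for k,v in s.items(): print(k,v)
for n in ("scene","top"):
    f=grab_frame(n); cv2.imwrite(f"pics/{n}0.png",f[:,:,::-1]); print(n,camera_params(n))
E
```

```text
pics
time_s 0.0
joint_pos [-1.42716747  0.33389637  0.03987183  1.46628594 -0.01337923  1.34327286
 -0.0584901 ]
qvel [ 3.81357230e-04  1.21171343e-03 -8.09299383e-04 -4.84971302e-05
  1.01009413e-03 -1.91282783e-03  1.22542473e-03]
tau [ 2.20529851e-04 -6.56370592e+01  1.33566510e+00 -4.03787577e+01
 -5.95829613e-02  4.45398199e-02  1.95801517e-04]
position [156.21757553 630.48560548 232.66144422]
orientation [-3.80491585e-01 -3.11839850e+00  2.50617710e-03]
wrist_force [ 0.04188389 -0.19953144 -0.44792103]
ft_torque [-0.02175585 -0.03187066 -0.00328115]
finger_gap 86.91750313472652
scene {'vertical_fov': 49.22179880112102, 'cx': 320.0033143177868, 'cy': 203.35245271634426, 'pose': array([[ 6.51104916e-01,  4.64383602e-01, -6.00341785e-01,
        -2.54997766e+02],
       [-7.58680570e-01,  3.75713491e-01, -5.32205942e-01,
        -7.10820658e+02],
       [-2.15912045e-02,  8.01989553e-01,  5.96947717e-01,
         7.99823047e+02],
       [ 0.00000000e+00,  0.00000000e+00,  0.00000000e+00,
         1.00000000e+00]])}
top {'vertical_fov': 46.304882012470436, 'cx': 326.4744156892388, 'cy': 197.5675364393807, 'pose': array([[-1.21386214e-02,  9.80343440e-01, -1.96924840e-01,
         2.33560125e+02],
       [-9.99908735e-01, -1.30688076e-02, -3.42468865e-03,
        -7.41920260e+01],
       [-5.93094390e-03,  1.96865297e-01,  9.80412606e-01,
         1.20337771e+03],
       [ 0.00000000e+00,  0.00000000e+00,  0.00000000e+00,
         1.00000000e+00]])}
```

View pics/scene0.png

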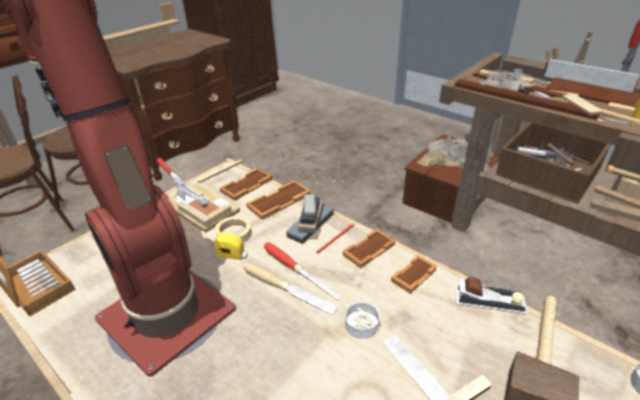

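View pics/top0.png

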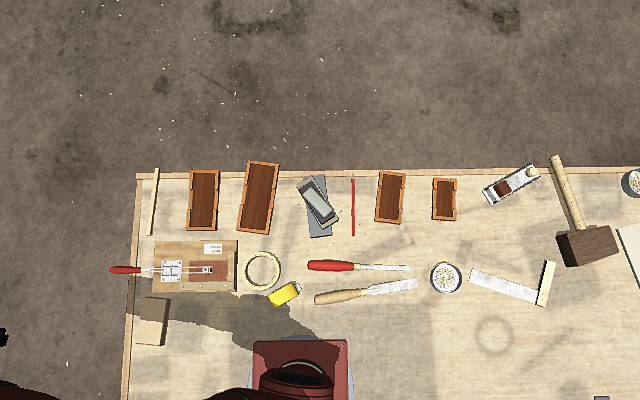

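```bash
cat > h.py <<'E'
import numpy as np, cv2
from station import *
from scipy.optimize import minimize
P={n:camera_params(n) for n in("scene","top")}
def proj(n,X):
    c=P[n]; f=200/np.tan(np.radians(c["vertical_fov"])/2)
    T=np.linalg.inv(c["pose"]); q=np.c_[X,np.ones(len(X))]@T.T
    return np.c_[c["cx"]+f*q[:,0]/-q[:,2], c["cy"]+f*-q[:,1]/-q[:,2]]
def unproj(n,u,v,z):
    c=P[n]; f=200/np.tan(np.radians(c["vertical_fov"])/2)
    d=c["pose"][:3,:3]@np.array([(u-c["cx"])/f,-(v-c["cy"])/f,-1]); o=c["pose"][:3,3]
    return o+d*(z-o[2])/d[2]
def corners(x,y,a,L,W,z0,z1):
    c,s=np.cos(a),np.sin(a)
    return np.array([[x+c*i*L/2-s*j*W/2,y+s*i*L/2+c*j*W/2,z] for z in(z0,z1) for i in(-1,1) for j in(-1,1)])
S=8
def render(n,C,b):
    p=(proj(n,C)+0.5-np.array(b[:2]))*S   # pixel centre convention
    h=cv2.convexHull(p.astype(np.float32))
    m=np.zeros((b[3]*S,b[2]*S),np.uint8)
    cv2.fillConvexPoly(m,np.round(h*16-8).astype(np.int32),255,shift=4)
    return cv2.resize(m,(b[2],b[3]),interpolation=cv2.INTER_AREA)/255.
def fit(masks,dims,z0,z1,x0):
    # masks: {cam:mask}
    bs={}
    for n,m in masks.items():
        l,t,w,h=cv2.boundingRect(m.astype(np.uint8)); bs[n]=(l-12,t-12,w+24,h+24)
    def cost(p):
        e=0
        for n,m in masks.items():
            b=bs[n]; e+=np.abs(render(n,corners(p[0],p[1],p[2],*dims,z0,z1),b)-m[b[1]:b[1]+b[3],b[0]:b[0]+b[2]]).sum()/m.sum()
        return e
    best=None
    for r in range(3):
        sim=np.array([x0]+[np.array(x0)+d for d in np.diag([8,8,.15])])
        o=minimize(cost,x0,method="Nelder-Mead",options=dict(initial_simplex=sim,xatol=.05,fatol=1e-5)); x0=o.x
    return o.x,o.fun
E
python3 - <<'E'
from h import *
import pickle
dim=dict(xl=(188,84),l=(160,76),m=(134,68),s=(110,60))
D={}
for n in("top","scene"):
    for k in dim:
        for o in("box_","stone_"):
            nm=o+k+("_mid" if o=="stone_" else "")
            r=silhouettes(nm,n)
            D[n,o+k]=r
            for q in r[:3]:
                print(n,nm,round(q["p"],2),q["box"],q["mask"].sum(),unproj(n,*np.argwhere(q["mask"]).mean(0)[::-1],15).round(0)[:2])
pickle.dump(D,open("d.pkl","wb")); print(get_state()["time_s"])
E
```

```text
top box_xl 0.83 [237.5, 160.3, 39.9, 73.2] 2329 [477. 109.]
top stone_xl_mid 0.7 [305.0, 175.4, 29.2, 65.2] 481 [432. -47.]
top box_l 0.83 [429.6, 177.5, 29.0, 47.9] 1014 [ 465. -374.]
top box_l 0.73 [374.5, 172.5, 29.7, 55.3] 1394 [ 471. -233.]
top box_l 0.67 [186.9, 167.8, 34.2, 63.6] 1892 [471. 250.]
top stone_l_mid 0.56 [293.8, 175.8, 43.8, 56.2] 259 [460. -47.]
top box_m 0.83 [429.6, 177.5, 29.0, 47.9] 1014 [ 465. -374.]
top box_m 0.73 [374.5, 172.5, 29.7, 55.3] 1394 [ 471. -233.]
top box_m 0.67 [186.9, 167.8, 34.2, 63.6] 1892 [471. 250.]
top stone_m_mid 0.65 [299.0, 180.7, 36.1, 46.0] 276 [461. -42.]
top stone_m_mid 0.3 [306.6, 173.6, 26.2, 66.2] 484 [432. -47.]
top box_s 0.83 [429.6, 177.5, 29.0, 47.9] 1014 [ 465. -374.]
top box_s 0.73 [374.5, 172.5, 29.7, 55.3] 1394 [ 471. -233.]
top box_s 0.67 [186.9, 167.8, 34.2, 63.6] 1892 [471. 250.]
top stone_s_mid 0.61 [300.3, 186.9, 29.1, 29.9] 400 [460. -46.]
top stone_s_mid 0.44 [302.1, 173.7, 29.7, 67.1] 580 [432. -47.]
scene box_xl 0.91 [245.3, 177.8, 69.4, 40.4] 1261 [471. 102.]
scene stone_xl_mid 0.83 [287.5, 206.7, 47.8, 34.6] 426 [436. -57.]
scene box_l 0.86 [340.3, 229.0, 54.2, 38.9] 1071 [ 465. -240.]
scene box_l 0.7 [391.6, 255.1, 47.2, 36.4] 915 [ 459. -380.]
scene box_l 0.61 [219.0, 166.2, 52.1, 34.6] 858 [464. 243.]
scene stone_l_mid 0.69 [300.2, 197.3, 24.5, 37.9] 277 [457. -50.]
scene stone_l_mid 0.41 [287.2, 206.1, 47.3, 37.7] 533 [434. -56.]
scene box_m 0.86 [340.3, 229.0, 54.2, 38.9] 1071 [ 465. -240.]
scene box_m 0.7 [391.6, 255.1, 47.2, 36.4] 915 [ 459. -380.]
scene box_m 0.61 [219.0, 166.2, 52.1, 34.6] 858 [464. 243.]
scene stone_m_mid 0.68 [301.1, 199.7, 18.4, 26.1] 178 [466. -28.]
scene box_s 0.86 [340.3, 229.0, 54.2, 38.9] 1071 [ 465. -240.]
scene box_s 0.7 [391.6, 255.1, 47.2, 36.4] 915 [ 459. -380.]
scene box_s 0.61 [219.0, 166.2, 52.1, 34.6] 858 [464. 243.]
scene stone_s_mid 0.58 [303.7, 194.3, 12.4, 24.0] 218 [508.   6.]
0.9
```

Run:
```python
from h import *
import pickle
D=pickle.load(open("d.pkl","rb"))
dim=dict(xl=(188,84),l=(160,76),m=(134,68),s=(110,60))
sel=dict(xl=("box_xl",0,0),l=("box_l",2,2),m=("box_l",1,0),s=("box_l",0,1))
gx=dict(xl=(471,106),l=(467,246),m=(468,-236),s=(462,-377))
# view crop overlay
f=cv2.resize(grab_frame("top")[150:250,160:480],None,fx=2.5,fy=2.5,interpolation=cv2.INTER_CUBIC)[:,:,::-1].copy()
for k in dim:
    mt=D["top",sel[k][0]][sel[k][1]]["mask"]; ms=D["scene",sel[k][0]][sel[k][2]]["mask"]
    for nm,M in(("top",{"top":mt}),("scene",{"scene":ms}),("both",{"top":mt,"scene":ms})):
        p,c=fit(M,dim[k],0,17,[*gx[k],0.]); print(k,nm,p.round(3),round(c,3))
    h=cv2.convexHull(proj("top",corners(*p,*dim[k],17,17)).astype(np.float32))[:,0]
    cv2.polylines(f,[np.round((h+.5-[160,150])*2.5).astype(int)],True,(0,255,0),1)
cv2.imwrite("pics/ov1.png",f)
g=grab_frame("top")[170:245,285:350]; cv2.imwrite("pics/stack.png",cv2.resize(g,None,fx=8,fy=8,interpolation=cv2.INTER_CUBIC)[:,:,::-1])
g=grab_frame("scene")[185:250,275:350]; cv2.imwrite("pics/stack2.png",cv2.resize(g,None,fx=8,fy=8,interpolation=cv2.INTER_CUBIC)[:,:,::-1])
```

```text
xl top [ 4.78776e+02  1.09513e+02 -1.38000e-01] 0.044
xl scene [ 4.80095e+02  1.10730e+02 -1.31000e-01] 0.085
xl both [ 4.79072e+02  1.09870e+02 -1.36000e-01] 0.132
l top [ 4.73489e+02  2.51957e+02 -1.40000e-02] 0.052
l scene [ 4.73849e+02  2.52649e+02 -1.40000e-02] 0.08
l both [ 4.73497e+02  2.52239e+02 -1.40000e-02] 0.133
m top [ 4.72957e+02 -2.34097e+02 -1.46000e-01] 0.043
m scene [ 4.74249e+02 -2.34633e+02 -1.24000e-01] 0.067
m both [ 4.73551e+02 -2.34405e+02 -1.38000e-01] 0.117
s top [ 4.66265e+02 -3.74798e+02 -9.80000e-02] 0.059
s scene [ 4.67643e+02 -3.75065e+02 -1.02000e-01] 0.102
s both [ 4.66673e+02 -3.75177e+02 -9.80000e-02] 0.166
```

View pics/ov1.png

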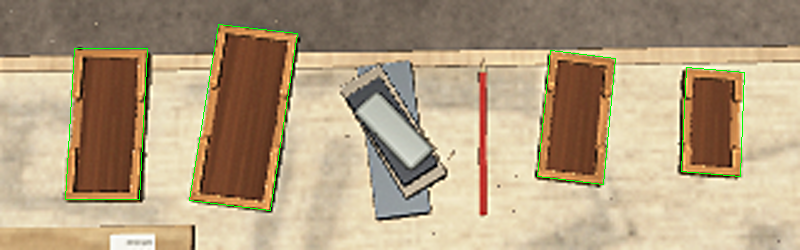

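View pics/stack.png

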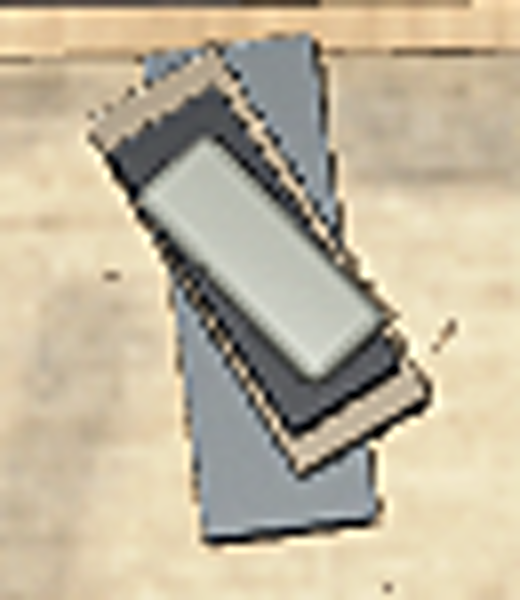

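View pics/stack2.png

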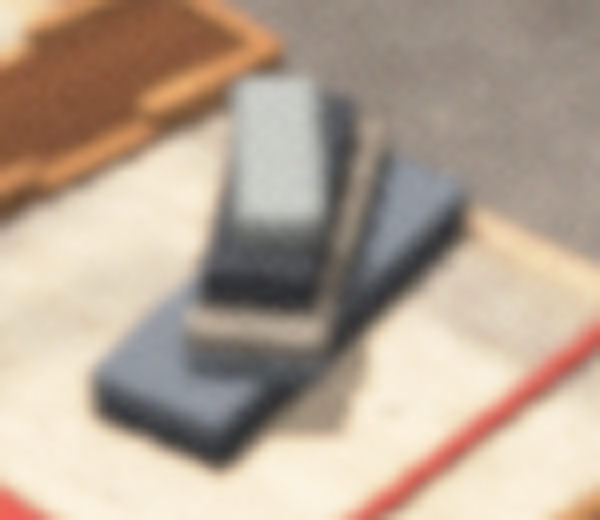

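```bash
cat >> h.py <<'E'
from scipy.optimize import least_squares
def fitc(cam,pts,dims,z,off,scale,x0):
    """pts: clicked corners in crop px; off: crop origin; any order, nearest matched"""
    q=(np.array(pts,float)/scale)-0.5+np.array(off)
    def r(p):
        c=proj(cam,corners(*p,*dims,z,z)[:4])
        d=np.linalg.norm(q[:,None]-c[None],axis=2); j=d.argmin(1)
        return (q-c[j]).ravel()
    o=least_squares(r,x0,x_scale=[1,1,.02],diff_step=1e-4); return o.x,np.abs(o.fun).max()
E
python3 - <<'E'
from h import *
o=(285,170)
print("s",fitc("top",[(208,132),(142,192),(388,322),(315,385)],(82,32),84,o,8,[460,-46,.6]))
print("m",fitc("top",[(105,155),(213,85),(403,365),(297,432)],(106,40),66,o,8,[460,-46,.5]))
print("l",fitc("top",[(92,130),(213,48),(430,388),(303,472)],(132,48),46,o,8,[460,-46,.5]))
print("xl",fitc("top",[(145,60),(315,35),(208,540),(378,520)],(160,56),24,o,8,[460,-46,.1]))
D=silhouettes("stone_s_mid","top")
for q in D[:2]:
  print(q["p"],fit({"top":q["mask"]},(80,30),84,84,[450,-46,.6]))
print(get_state()["position"],get_state()["time_s"])
# rim corner of scene for S: 
o=(275,185)
print("s scene",fitc("scene",[(233,85),(318,85),(325,228),(235,220)],(82,32),84,o,8,[460,-46,.6]))
E
```

```text
s (array([448.57491534, -47.93264   ,   0.72473919]), np.float64(0.9716512161250535))
m (array([451.75037948, -44.73542982,   0.58126843]), np.float64(0.3313827241186402))
l (array([455.71281536, -45.69070958,   0.54762284]), np.float64(0.9241560180925603))
xl (array([ 4.50843126e+02, -4.58996742e+01,  1.19540722e-01]), np.float64(0.46795664786196767))
0.6 (array([448.06220368, -47.06895548,   0.74800507]), np.float64(0.1266896346391051))
[156.28206721 630.88795854 233.52773152] 1.1
s scene (array([445.55851849, -50.17026515,   0.74111837]), np.float64(0.9231844457953287))
```

```bash
python3 -m crank '[{"gripper":1,"tx":0.029,"ty":-0.030,"roll":-0.12},{"tx":0.029,"ty":-0.030,"roll":-0.12},{"tx":0.029,"ty":-0.030,"roll":-0.12},{"tx":0.029,"ty":-0.030,"roll":-0.12},{"tx":0.029,"ty":-0.030,"roll":-0.12},{"tx":0.029,"ty":-0.030,"roll":-0.12},{"tx":0.029,"ty":-0.030,"roll":-0.12},{"tx":0.029,"ty":-0.030,"roll":-0.12},{"tx":0.029,"ty":-0.030,"roll":-0.12},{"tx":0.029,"ty":-0.030,"roll":-0.12}]' 40
cat > st.py <<'E'
from station import get_state
import numpy as np, sys
from scipy.spatial.transform import Rotation as R
s=get_state(); M=R.from_rotvec(s["orientation"]).as_matrix()
print("t",round(s["time_s"],2),"pos",s["position"].round(1),"tool-y angle",round(float(np.arctan2(M[1,1],M[0,1])),3),"tilt",round(float(np.arccos(-M[2,2])),3),"F",np.round(s["wrist_force"],1),"gap",round(s["finger_gap"],1),"j",s["joint_pos"].round(2))
if len(sys.argv)>1:
    x,y,z,a=map(float,sys.argv[1:5]); d=(a-np.arctan2(M[1,1],M[0,1])+np.pi)%(2*np.pi)-np.pi
    print("to go mm",np.round(np.array([x,y,z])-s["position"],1),"roll",round(float(d),3))
E
python3 st.py 448 -48 79 -0.84
```

```text
t 1.1 pos [156.3 630.9 233.5] tool-y angle 1.328 tilt 0.0 F [-1.3 -0.3 -0.8] gap 87.0 j [-1.43  0.33  0.04  1.47 -0.01  1.34 -0.06]
to go mm [ 291.7 -678.9 -154.5] roll -2.168$[0]: bad value
```

```bash
python3 -m crank '[{"gripper":1.0,"tx":0.029,"ty":-0.030,"tz":0.0,"roll":-0.12},{"gripper":1.0,"tx":0.029,"ty":-0.030,"tz":0.0,"roll":-0.12}]' 40; python3 st.py 448 -48 79 -0.84
```

```text
time_s: 1.3
position: [209.3, 573.0, 232.5]
orientation: [-0.744, -3.049, -0.0]
wrist_force: [0.8, -0.1, 0.4]
finger_gap: 87.2
t 1.3 pos [209.3 573.  232.5] tool-y angle 1.092 tilt 0.003 F [ 0.8 -0.1  0.4] gap 87.2 j [-1.37  0.25  0.1   1.57 -0.03  1.32 -0.18]
to go mm [ 238.7 -621.  -153.5] roll -1.932
```

All five keys are needed in each row.

```bash
python3 -m crank '[{"gripper":1,"tx":0.030,"ty":-0.034,"tz":0,"roll":-0.12},{"gripper":1,"tx":0.030,"ty":-0.034,"tz":0,"roll":-0.12},{"gripper":1,"tx":0.030,"ty":-0.034,"tz":0,"roll":-0.12},{"gripper":1,"tx":0.030,"ty":-0.034,"tz":0,"roll":-0.12},{"gripper":1,"tx":0.030,"ty":-0.034,"tz":0,"roll":-0.12},{"gripper":1,"tx":0.030,"ty":-0.034,"tz":0,"roll":-0.12},{"gripper":1,"tx":0.030,"ty":-0.034,"tz":0,"roll":-0.12},{"gripper":1,"tx":0.030,"ty":-0.034,"tz":0,"roll":-0.12},{"gripper":1,"tx":0,"ty":-0.045,"tz":0,"roll":-0.12},{"gripper":1,"tx":0,"ty":-0.045,"tz":0,"roll":-0.12}]' 40; python3 st.py 448 -48 79 -0.84
```

```text
time_s: 2.3
position: [459.0, 196.5, 233.8]
orientation: [-2.389, -2.039, -0.012]
wrist_force: [0.6, -0.4, 0.2]
finger_gap: 86.8
t 2.3 pos [459.  196.5 233.8] tool-y angle -0.157 tilt 0.008 F [ 0.6 -0.4  0.2] gap 86.8 j [-0.98  0.    0.5   1.85 -0.    1.28 -0.64]
to go mm [ -11.  -244.5 -154.8] roll -0.683
```

```bash
python3 -m crank '[{"gripper":1,"tx":-0.002,"ty":-0.041,"tz":0,"roll":-0.12},{"gripper":1,"tx":-0.002,"ty":-0.041,"tz":-0.005,"roll":-0.12},{"gripper":1,"tx":-0.002,"ty":-0.041,"tz":-0.01,"roll":-0.12},{"gripper":1,"tx":-0.002,"ty":-0.041,"tz":-0.02,"roll":-0.12},{"gripper":1,"tx":-0.002,"ty":-0.041,"tz":-0.02,"roll":-0.1},{"gripper":1,"tx":-0.001,"ty":-0.038,"tz":-0.02,"roll":-0.08},{"gripper":1,"tx":0,"ty":0,"tz":0,"roll":0}]' 40; python3 st.py 448 -48 79 -0.84
```

```text
time_s: 3.0
position: [447.0, -62.2, 158.7]
orientation: [2.943, 1.094, 0.025]
wrist_force: [-0.6, -0.1, 0.1]
finger_gap: 87.7
t 3.0 pos [447.  -62.2 158.7] tool-y angle -0.859 tilt 0.016 F [-0.6 -0.1  0.1] gap 87.7 j [-0.72 -0.08  0.75  2.06  0.06  1.12 -0.86]
to go mm [  1.   14.2 -79.7] roll 0.019
```

```bash
python3 -m crank '[{"gripper":1,"tx":0.001,"ty":0.007,"tz":-0.02,"roll":0.01},{"gripper":1,"tx":0,"ty":0.007,"tz":-0.02,"roll":0.01},{"gripper":1,"tx":0,"ty":0,"tz":-0.01,"roll":0},{"gripper":1,"tx":0,"ty":0,"tz":0,"roll":0}]' 40; python3 st.py 448 -48 80 -0.84;python3 st.py 448 -48 80 -0.84
```

```text
time_s: 3.4
position: [448.7, -49.0, 108.3]
orientation: [2.934, 1.119, 0.03]
wrist_force: [0.4, 0.2, 0.5]
finger_gap: 87.2
t 3.4 pos [448.7 -49.  108.3] tool-y angle -0.842 tilt 0.019 F [0.4 0.2 0.5] gap 87.2 j [-0.73  0.    0.76  2.12 -0.01  1.   -0.81]
to go mm [ -0.7   1.  -28.3] roll 0.002
t 3.4 pos [448.7 -49.  108.3] tool-y angle -0.842 tilt 0.019 F [0.4 0.2 0.5] gap 87.2 j [-0.73  0.    0.76  2.12 -0.01  1.   -0.81]
to go mm [ -0.7   1.  -28.3] roll 0.002
```

Run:
```python
from h import *
f=grab_frame("top")[150:250,270:400]; cv2.imwrite("pics/a1.png",cv2.resize(f,None,fx=6,fy=6,interpolation=cv2.INTER_CUBIC)[:,:,::-1])
```

```text
(no output)
```

View pics/a1.png

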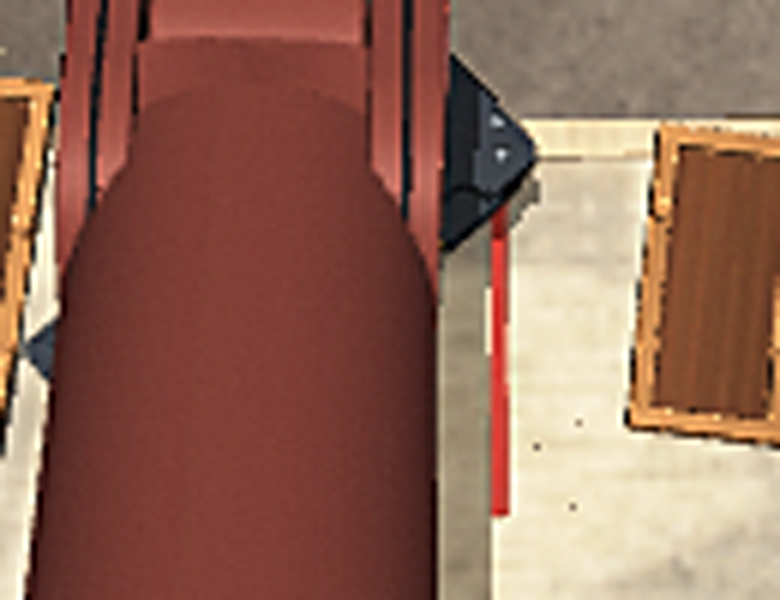

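```bash
python3 -m crank '[{"gripper":1,"tx":0,"ty":0.001,"tz":-0.014,"roll":0},{"gripper":1,"tx":0,"ty":0,"tz":-0.010,"roll":0},{"gripper":1,"tx":0,"ty":0,"tz":-0.003,"roll":0},{"gripper":1,"tx":0,"ty":0,"tz":0,"roll":0}]' 40; python3 st.py 448 -48 80 -0.84
```

```text
time_s: 3.85
position: [451.4, -47.9, 84.1]
orientation: [2.934, 1.12, 0.038]
wrist_force: [-0.0, -0.2, -0.1]
finger_gap: 87.2
t 3.85 pos [451.4 -47.9  84.1] tool-y angle -0.842 tilt 0.024 F [-0.  -0.2 -0.1] gap 87.2 j [-0.72  0.05  0.77  2.15 -0.06  0.94 -0.77]
to go mm [-3.4 -0.1 -4.1] roll 0.002
```

Run:
```python
from h import *
f=grab_frame("scene")[150:250,250:380]; cv2.imwrite("pics/a2.png",cv2.resize(f,None,fx=6,fy=6,interpolation=cv2.INTER_CUBIC)[:,:,::-1])
```

```text
(no output)
```

View pics/a2.png

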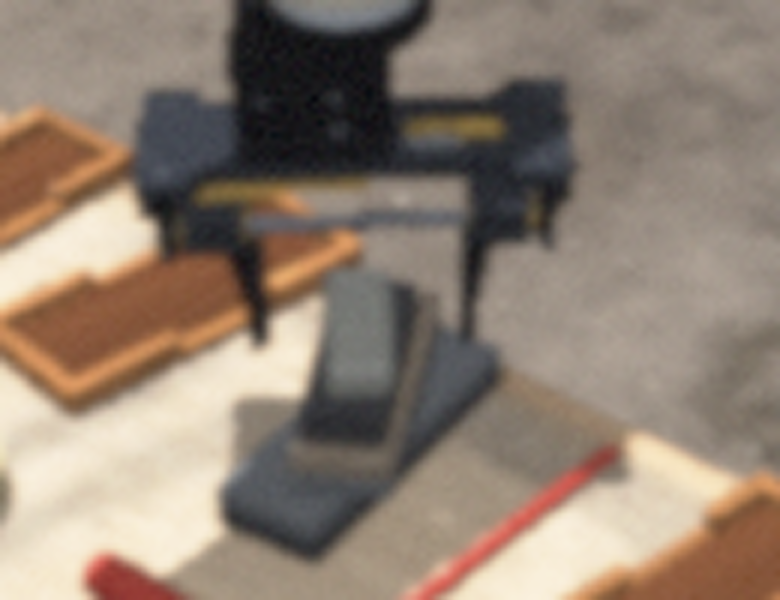

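```bash
python3 -m crank '[{"gripper":1,"tx":-0.002,"ty":0,"tz":-0.004,"roll":0},{"gripper":1,"tx":-0.001,"ty":0,"tz":0,"roll":0},{"gripper":1,"tx":0,"ty":0,"tz":0,"roll":0}]' 40; python3 st.py 448 -48 80 -0.84; python3 -c "
from station import get_state
from scipy.spatial.transform import Rotation as R
s=get_state();print(R.from_rotvec(s['orientation']).as_matrix()[:,2])"
```

```text
time_s: 4.2
position: [448.9, -47.9, 81.0]
orientation: [2.934, 1.119, 0.041]
wrist_force: [0.4, 0.3, -0.0]
finger_gap: 87.3
t 4.2 pos [448.9 -47.9  81. ] tool-y angle -0.842 tilt 0.026 F [ 0.4  0.3 -0. ] gap 87.3 j [-0.72  0.05  0.77  2.16 -0.05  0.93 -0.77]
to go mm [-0.9 -0.1 -1. ] roll 0.002
[ 0.02493108  0.00791479 -0.99965784]
```

```bash
python3 -m crank '[{"gripper":0.5,"tx":0,"ty":0,"tz":0,"roll":0},{"gripper":0.4,"tx":0,"ty":0,"tz":0,"roll":0},{"gripper":0,"tx":0,"ty":0,"tz":0,"roll":0},{"gripper":0,"tx":0,"ty":0,"tz":0,"roll":0},{"gripper":0,"tx":0,"ty":0,"tz":0,"roll":0},{"gripper":0,"tx":0,"ty":0,"tz":0,"roll":0}]' 35; python3 st.py 448 -48 80 -0.84
```

```text
time_s: 4.8
position: [449.2, -47.8, 81.4]
orientation: [2.934, 1.119, 0.042]
wrist_force: [0.5, -0.7, -0.1]
finger_gap: 46.6
t 4.8 pos [449.2 -47.8  81.4] tool-y angle -0.842 tilt 0.027 F [ 0.5 -0.7 -0.1] gap 46.6 j [-0.72  0.05  0.77  2.16 -0.05  0.93 -0.77]
to go mm [-1.2 -0.2 -1.4] roll 0.002
```

```bash
python3 -m crank '[{"gripper":0,"tx":0,"ty":0,"tz":0,"roll":0},{"gripper":0,"tx":0,"ty":0,"tz":0,"roll":0},{"gripper":0,"tx":0,"ty":0,"tz":0,"roll":0},{"gripper":0,"tx":0,"ty":0,"tz":0,"roll":0}]' 35; python3 st.py 448 -48 80 -0.84
```

```text
time_s: 5.2
position: [449.2, -47.8, 81.4]
orientation: [2.934, 1.119, 0.042]
wrist_force: [0.5, 0.6, 0.1]
finger_gap: 31.8
t 5.2 pos [449.2 -47.8  81.4] tool-y angle -0.842 tilt 0.027 F [0.5 0.6 0.1] gap 31.8 j [-0.72  0.05  0.77  2.16 -0.05  0.93 -0.77]
to go mm [-1.2 -0.2 -1.4] roll 0.002
```

```bash
python3 -m crank '[{"gripper":0,"tx":0,"ty":0,"tz":0.005,"roll":0},{"gripper":0,"tx":0,"ty":0,"tz":0.015,"roll":0},{"gripper":0,"tx":0,"ty":0,"tz":0.025,"roll":0},{"gripper":0,"tx":0,"ty":-0.01,"tz":0.02,"roll":-0.03},{"gripper":0,"tx":0.003,"ty":-0.03,"tz":0,"roll":-0.1},{"gripper":0,"tx":0.003,"ty":-0.04,"tz":0,"roll":-0.12},{"gripper":0,"tx":0.003,"ty":-0.045,"tz":0,"roll":-0.12},{"gripper":0,"tx":0.003,"ty":-0.045,"tz":0,"roll":-0.12},{"gripper":0,"tx":0.003,"ty":-0.045,"tz":0,"roll":-0.12},{"gripper":0,"tx":0.003,"ty":-0.03,"tz":0,"roll":-0.08}]' 35; python3 st.py 466.5 -375 23.4 -1.669
```

```text
time_s: 6.2
position: [466.9, -296.7, 152.7]
orientation: [3.132, 0.04, 0.047]
wrist_force: [0.8, -0.1, 0.2]
finger_gap: 31.6
t 6.2 pos [ 466.9 -296.7  152.7] tool-y angle -1.546 tilt 0.031 F [ 0.8 -0.1  0.2] gap 31.6 j [-0.38  0.26  1.02  1.87 -0.26  1.11 -0.82]
to go mm [  -0.4  -78.3 -129.3] roll -0.123
```

```bash
python3 -m crank '[{"gripper":0,"tx":0,"ty":-0.025,"tz":-0.01,"roll":-0.03},{"gripper":0,"tx":0,"ty":-0.025,"tz":-0.02,"roll":-0.03},{"gripper":0,"tx":0,"ty":-0.018,"tz":-0.025,"roll":-0.03},{"gripper":0,"tx":0,"ty":-0.005,"tz":-0.02,"roll":-0.01},{"gripper":0,"tx":0,"ty":0,"tz":-0.005,"roll":0},{"gripper":0,"tx":0,"ty":0,"tz":0,"roll":0}]' 35; python3 st.py 466.5 -375 23.4 -1.669;  python3 -c "
from station import get_state
from scipy.spatial.transform import Rotation as R
s=get_state();print(R.from_rotvec(s['orientation']).as_matrix()[:,2])"
```

```text
time_s: 6.8
position: [466.0, -378.3, 71.4]
orientation: [3.124, -0.135, 0.044]
wrist_force: [-0.0, 0.5, -0.5]
finger_gap: 31.4
t 6.8 pos [ 466.  -378.3   71.4] tool-y angle -1.658 tilt 0.031 F [-0.   0.5 -0.5] gap 31.4 j [-0.12  0.5   0.93  1.83 -0.47  1.02 -0.66]
to go mm [  0.5   3.3 -48. ] roll -0.011
[ 0.02729607 -0.01561607 -0.99950541]
```

```bash
python3 -m crank '[{"gripper":0,"tx":0,"ty":0.003,"tz":-0.012,"roll":-0.01},{"gripper":0,"tx":0,"ty":0,"tz":-0.015,"roll":0},{"gripper":0,"tx":0,"ty":0,"tz":-0.008,"roll":0},{"gripper":0,"tx":0,"ty":0,"tz":0,"roll":0},{"gripper":0,"tx":0,"ty":0,"tz":0,"roll":0}]' 35; python3 st.py 466.5 -375 23.4 -1.669
python3 - <<'E'
from h import *
f=grab_frame("scene")[220:310,360:480]; cv2.imwrite("pics/a3.png",cv2.resize(f,None,fx=6,fy=6,interpolation=cv2.INTER_CUBIC)[:,:,::-1])
E
```

```text
time_s: 7.3
position: [468.5, -372.5, 35.9]
orientation: [3.124, -0.145, 0.049]
wrist_force: [0.4, 0.4, -1.3]
finger_gap: 31.7
t 7.3 pos [ 468.5 -372.5   35.9] tool-y angle -1.664 tilt 0.034 F [ 0.4  0.4 -1.3] gap 31.7 j [-0.1   0.54  0.89  1.86 -0.52  0.96 -0.64]
to go mm [ -2.   -2.5 -12.5] roll -0.005
```

View pics/a3.png

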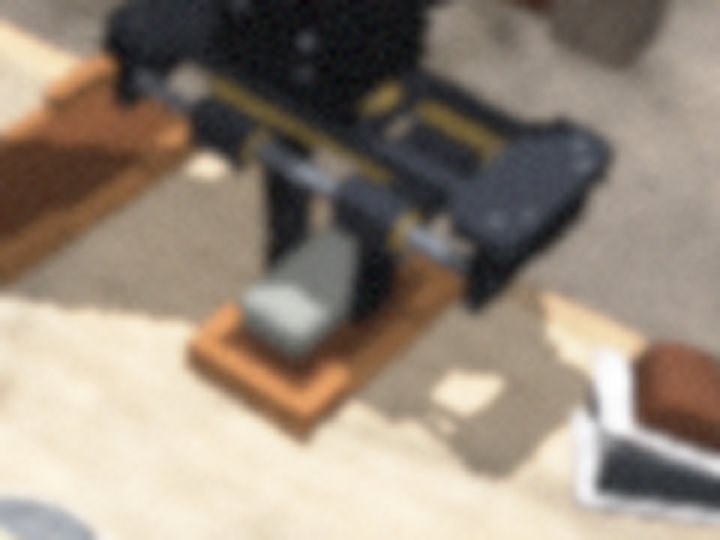

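```bash
python3 -m crank '[{"gripper":0,"tx":-0.002,"ty":-0.002,"tz":0,"roll":-0.005},{"gripper":0,"tx":0,"ty":0,"tz":-0.004,"roll":0},{"gripper":0,"tx":0,"ty":0,"tz":-0.004,"roll":0},{"gripper":0,"tx":0,"ty":0,"tz":-0.002,"roll":0},{"gripper":0,"tx":0,"ty":0,"tz":0,"roll":0}]' 35; python3 st.py 466.5 -375 23.4 -1.669
```

```text
time_s: 7.85
position: [466.9, -375.4, 26.2]
orientation: [3.123, -0.154, 0.052]
wrist_force: [-0.8, -0.2, -1.5]
finger_gap: 31.7
t 7.85 pos [ 466.9 -375.4   26.2] tool-y angle -1.669 tilt 0.036 F [-0.8 -0.2 -1.5] gap 31.7 j [-0.09  0.55  0.88  1.87 -0.54  0.94 -0.63]
to go mm [-0.4  0.4 -2.8] roll 0.0
```

```bash
python3 -m crank '[{"gripper":0,"tx":0,"ty":0,"tz":-0.002,"roll":0},{"gripper":0,"tx":0,"ty":0,"tz":-0.001,"roll":0},{"gripper":0,"tx":0,"ty":0,"tz":-0.001,"roll":0},{"gripper":0,"tx":0,"ty":0,"tz":0,"roll":0}]' 35; python3 st.py 466.5 -375 23.4 -1.669
```

```text
time_s: 8.25
position: [466.9, -375.5, 23.8]
orientation: [3.124, -0.154, 0.053]
wrist_force: [-0.2, -0.4, 0.3]
finger_gap: 31.3
t 8.25 pos [ 466.9 -375.5   23.8] tool-y angle -1.67 tilt 0.036 F [-0.2 -0.4  0.3] gap 31.3 j [-0.08  0.55  0.88  1.87 -0.54  0.94 -0.63]
to go mm [-0.4  0.5 -0.4] roll 0.001
```

```bash
python3 -m crank '[{"gripper":0,"tx":0,"ty":0,"tz":-0.001,"roll":0},{"gripper":0.6,"tx":0,"ty":0,"tz":0,"roll":0},{"gripper":0.6,"tx":0,"ty":0,"tz":0,"roll":0},{"gripper":0.6,"tx":0,"ty":0,"tz":0,"roll":0},{"gripper":0.8,"tx":0,"ty":0,"tz":0.01,"roll":0},{"gripper":1,"tx":0,"ty":0,"tz":0.03,"roll":0},{"gripper":1,"tx":0,"ty":0,"tz":0.045,"roll":0},{"gripper":1,"tx":0,"ty":0.02,"tz":0.03,"roll":0.05},{"gripper":1,"tx":0,"ty":0.045,"tz":0.01,"roll":0.1},{"gripper":1,"tx":0,"ty":0.045,"tz":0.01,"roll":0.1}]' 35; python3 st.py 452 -45 140 -0.99
```

```text
time_s: 9.25
position: [463.5, -269.7, 164.0]
orientation: [3.118, 0.229, 0.05]
wrist_force: [1.6, 1.3, 0.7]
finger_gap: 85.6
t 9.25 pos [ 463.5 -269.7  164. ] tool-y angle -1.425 tilt 0.035 F [1.6 1.3 0.7] gap 85.6 j [-0.48  0.19  1.03  1.9  -0.19  1.12 -0.8 ]
to go mm [-11.5 224.7 -24. ] roll 0.435
```

Run:
```python
from h import *
f=grab_frame("top"); g=f[170:245,285:350]; cv2.imwrite("pics/b1.png",np.hstack([cv2.resize(g,None,fx=8,fy=8,interpolation=cv2.INTER_CUBIC)])[:,:,::-1])
cv2.imwrite("pics/b2.png",cv2.resize(f[150:260,200:480],None,fx=2.5,fy=2.5)[:,:,::-1])
f=grab_frame("scene")[180:300,270:430]; cv2.imwrite("pics/b3.png",cv2.resize(f,None,fx=5,fy=5,interpolation=cv2.INTER_CUBIC)[:,:,::-1])
```

```text
(no output)
```

View pics/b1.png

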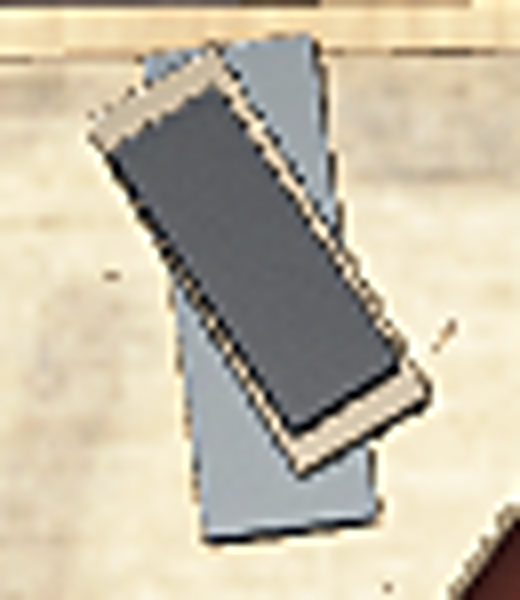

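View pics/b2.png

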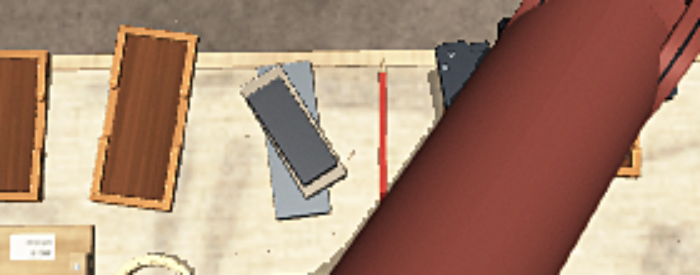

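View pics/b3.png

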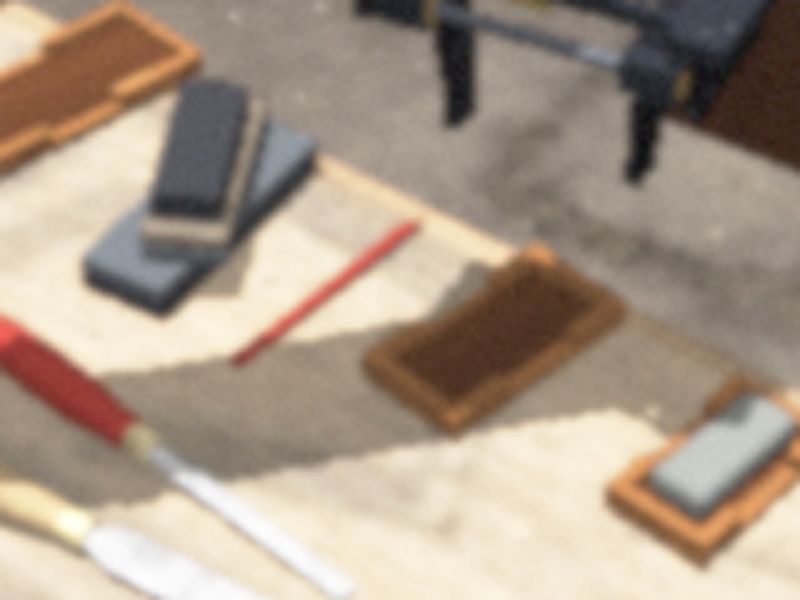

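Run:
```python
from h import *
o=(285,170)
print("m",fitc("top",[(107,154),(215,88),(403,360),(293,430)],(106,40),66,o,8,[460,-46,.5]))
f=cv2.resize(grab_frame("top")[170:245,285:350],None,fx=8,fy=8,interpolation=cv2.INTER_CUBIC)
g=f.astype(int); m=((g.max(2)<125)&(g.max(2)>70)).astype(np.uint8); m=cv2.morphologyEx(m,cv2.MORPH_OPEN,np.ones((25,25)))
c=max(cv2.findContours(m,0,2)[0],key=cv2.contourArea); r=cv2.minAreaRect(c); print(r); 
print("seg",fitc("top",cv2.boxPoints(r),(106,40),66,o,8,[450,-46,.58]))
```

```text
m (array([452.15955248, -44.73512432,   0.57751223]), np.float64(0.5673859437813746))
((251.65841674804688, 254.18670654296875), (334.30255126953125, 130.21286010742188), 56.02345657348633)
seg (array([453.36325445, -43.86534231,   0.57694944]), np.float64(0.33243983827850343))
```

```bash
python3 -m crank '[{"gripper":1,"tx":-0.002,"ty":0.04,"tz":0,"roll":0.08},{"gripper":1,"tx":-0.002,"ty":0.045,"tz":0,"roll":0.1},{"gripper":1,"tx":-0.002,"ty":0.045,"tz":0,"roll":0.1},{"gripper":1,"tx":-0.002,"ty":0.035,"tz":-0.01,"roll":0.06},{"gripper":1,"tx":-0.001,"ty":0.025,"tz":-0.01,"roll":0.03},{"gripper":1,"tx":0,"ty":0.01,"tz":-0.01,"roll":0.01},{"gripper":1,"tx":0,"ty":0,"tz":0,"roll":0}]' 35; python3 st.py 452.5 -44.4 61 -0.994
```

```text
time_s: 10.1
position: [454.0, -70.1, 134.6]
orientation: [3.024, 0.812, 0.06]
wrist_force: [-0.2, -0.5, 0.9]
finger_gap: 86.9
t 10.1 pos [454.  -70.1 134.6] tool-y angle -1.046 tilt 0.04 F [-0.2 -0.5  0.9] gap 86.9 j [-0.79 -0.05  0.85  2.1   0.04  1.04 -1.01]
to go mm [ -1.5  25.7 -73.6] roll 0.052
```

```bash
R='x'; python3 -m crank '[{"gripper":1,"tx":0,"ty":0.02,"tz":0,"roll":0.145},{"gripper":1,"tx":0,"ty":0,"tz":0,"roll":0.145},{"gripper":1,"tx":0,"ty":0,"tz":0,"roll":0.145},{"gripper":1,"tx":0,"ty":0,"tz":0,"roll":0.145},{"gripper":1,"tx":0,"ty":0,"tz":0,"roll":0.145},{"gripper":1,"tx":0,"ty":0,"tz":0,"roll":0.145},{"gripper":1,"tx":0,"ty":0,"tz":0,"roll":0.145},{"gripper":1,"tx":0,"ty":0,"tz":0,"roll":0.145},{"gripper":1,"tx":0,"ty":0,"tz":0,"roll":0.145},{"gripper":1,"tx":0,"ty":0,"tz":0,"roll":0.145}]' 35
cat >> st.py <<'E'
a=np.arctan2(M[1,1],M[0,1]); print("lean in tool x,y: %.3f %.3f  world %.3f %.3f"%(M[2,0],M[2,1],M[0,2],M[1,2]))
E
python3 st.py 452.5 -44.4 61 2.148
```

```text
time_s: 11.1
position: [456.6, -74.8, 137.3]
orientation: [-1.711, -2.624, -0.051]
wrist_force: [-0.2, -0.3, -0.6]
finger_gap: 87.0
t 11.1 pos [456.6 -74.8 137.3] tool-y angle 0.415 tilt 0.033 F [-0.2 -0.3 -0.6] gap 87.0 j [-0.84 -0.01  0.94  2.06 -0.03  1.08  0.54]
to go mm [ -4.1  30.4 -76.3] roll 1.733
lean in tool x,y: 0.025 0.022  world 0.010 0.032
```

```bash
python3 -m crank '[{"gripper":1,"tx":0,"ty":0.01,"tz":0,"roll":0.145},{"gripper":1,"tx":0,"ty":0.01,"tz":0,"roll":0.145},{"gripper":1,"tx":0,"ty":0.01,"tz":0,"roll":0.145},{"gripper":1,"tx":0,"ty":0.005,"tz":0,"roll":0.145},{"gripper":1,"tx":0,"ty":0,"tz":0,"roll":0.145},{"gripper":1,"tx":0,"ty":0,"tz":0,"roll":0.145},{"gripper":1,"tx":0,"ty":0,"tz":0,"roll":0.145},{"gripper":1,"tx":0,"ty":0,"tz":0,"roll":0.145},{"gripper":1,"tx":0,"ty":0,"tz":0,"roll":0.145},{"gripper":1,"tx":0,"ty":0,"tz":0,"roll":0.145}]' 35; python3 st.py 452.5 -44.4 61 2.148
```

```text
time_s: 12.1
position: [460.2, -65.6, 140.9]
orientation: [0.48, -3.083, -0.015]
wrist_force: [0.0, 0.2, 0.0]
finger_gap: 87.2
t 12.1 pos [460.2 -65.6 140.9] tool-y angle 1.879 tilt 0.023 F [0.  0.2 0. ] gap 87.2 j [-0.84  0.03  0.92  2.03 -0.03  1.11  1.98]
to go mm [ -7.7  21.2 -79.9] roll 0.269
lean in tool x,y: 0.019 0.013  world -0.022 0.006
```

```bash
python3 -m crank '[{"gripper":1,"tx":-0.003,"ty":0.01,"tz":-0.01,"roll":0.12},{"gripper":1,"tx":-0.003,"ty":0.01,"tz":-0.02,"roll":0.1},{"gripper":1,"tx":-0.003,"ty":0.005,"tz":-0.02,"roll":0.04},{"gripper":1,"tx":0,"ty":0,"tz":-0.01,"roll":0},{"gripper":1,"tx":0,"ty":0,"tz":0,"roll":0},{"gripper":1,"tx":0,"ty":0,"tz":0,"roll":0}]' 35; python3 st.py 452.5 -44.4 61 2.148
```

```text
time_s: 12.7
position: [454.3, -53.8, 82.0]
orientation: [0.86, -3.001, -0.0]
wrist_force: [-0.7, -0.5, 0.7]
finger_gap: 87.4
t 12.7 pos [454.3 -53.8  82. ] tool-y angle 2.129 tilt 0.02 F [-0.7 -0.5  0.7] gap 87.4 j [-0.82  0.12  0.9   2.11 -0.11  0.98  2.26]
to go mm [ -1.8   9.4 -21. ] roll 0.019
lean in tool x,y: 0.019 0.006  world -0.019 -0.005
```

```bash
python3 -m crank '[{"gripper":1,"tx":-0.002,"ty":0.009,"tz":0,"roll":0.018},{"gripper":1,"tx":0,"ty":0.003,"tz":-0.01,"roll":0},{"gripper":1,"tx":0,"ty":0,"tz":-0.008,"roll":0},{"gripper":1,"tx":0,"ty":0,"tz":0,"roll":0}]' 35; python3 st.py 452.5 -44.4 61 2.148
```

```text
time_s: 13.1
position: [453.9, -41.4, 64.6]
orientation: [0.886, -2.997, -0.0]
wrist_force: [-0.7, 0.2, -0.4]
finger_gap: 87.1
t 13.1 pos [453.9 -41.4  64.6] tool-y angle 2.146 tilt 0.016 F [-0.7  0.2 -0.4] gap 87.1 j [-0.83  0.15  0.88  2.13 -0.14  0.93  2.28]
to go mm [-1.4 -3.  -3.6] roll 0.002
lean in tool x,y: 0.016 0.005  world -0.016 -0.005
```

```bash
python3 -m crank '[{"gripper":0.6,"tx":-0.001,"ty":-0.003,"tz":-0.003,"roll":0},{"gripper":0.6,"tx":0,"ty":0,"tz":0,"roll":0},{"gripper":0.6,"tx":0,"ty":0,"tz":0,"roll":0}]' 35; python3 st.py 452.5 -44.4 61 2.148
```

```text
time_s: 13.4
position: [452.7, -45.0, 61.1]
orientation: [0.886, -2.996, 0.0]
wrist_force: [-0.2, -1.3, 0.0]
finger_gap: 70.4
t 13.4 pos [452.7 -45.   61.1] tool-y angle 2.146 tilt 0.017 F [-0.2 -1.3  0. ] gap 70.4 j [-0.82  0.16  0.89  2.14 -0.14  0.92  2.29]
to go mm [-0.2  0.6 -0.1] roll 0.002
lean in tool x,y: 0.017 0.005  world -0.016 -0.005
```

```bash
python3 -m crank '[{"gripper":0,"tx":0,"ty":0,"tz":0,"roll":0},{"gripper":0,"tx":0,"ty":0,"tz":0,"roll":0},{"gripper":0,"tx":0,"ty":0,"tz":0,"roll":0},{"gripper":0,"tx":0,"ty":0,"tz":0,"roll":0},{"gripper":0,"tx":0,"ty":0,"tz":0,"roll":0},{"gripper":0,"tx":0,"ty":0,"tz":0,"roll":0},{"gripper":0,"tx":0,"ty":0,"tz":0,"roll":0}]' 40; python3 st.py 452.5 -44.4 61 2.148
```

```text
time_s: 14.1
position: [452.9, -45.0, 61.5]
orientation: [0.885, -2.997, 0.0]
wrist_force: [0.4, -0.1, 0.1]
finger_gap: 39.8
t 14.1 pos [452.9 -45.   61.5] tool-y angle 2.145 tilt 0.016 F [ 0.4 -0.1  0.1] gap 39.8 j [-0.82  0.16  0.89  2.14 -0.14  0.93  2.29]
to go mm [-0.4  0.6 -0.5] roll 0.003
lean in tool x,y: 0.016 0.005  world -0.016 -0.005
```

```bash
python3 -m crank '[{"gripper":0,"tx":0,"ty":0,"tz":0.006,"roll":0},{"gripper":0,"tx":0,"ty":0,"tz":0.02,"roll":0},{"gripper":0,"tx":0,"ty":0,"tz":0.03,"roll":0},{"gripper":0,"tx":0.003,"ty":-0.02,"tz":0.02,"roll":-0.08},{"gripper":0,"tx":0.004,"ty":-0.04,"tz":0,"roll":-0.13},{"gripper":0,"tx":0.004,"ty":-0.04,"tz":0,"roll":-0.13},{"gripper":0,"tx":0.004,"ty":-0.035,"tz":0,"roll":-0.13},{"gripper":0,"tx":0.003,"ty":-0.02,"tz":0,"roll":-0.1},{"gripper":0,"tx":0,"ty":-0.01,"tz":0,"roll":-0.05},{"gripper":0,"tx":0,"ty":0,"tz":0,"roll":0}]' 40; python3 st.py 473.5 -234.4 23.5 1.433
```

```text
time_s: 15.1
position: [469.4, -215.5, 143.7]
orientation: [-0.102, -3.126, -0.01]
wrist_force: [-0.2, 0.6, -1.4]
finger_gap: 39.2
t 15.1 pos [ 469.4 -215.5  143.7] tool-y angle 1.505 tilt 0.015 F [-0.2  0.6 -1.4] gap 39.2 j [-0.61  0.23  1.09  1.93 -0.23  1.13  2.08]
to go mm [   4.1  -18.9 -120.2] roll -0.072
lean in tool x,y: 0.014 0.006  world -0.014 0.007
```

```bash
python3 -m crank '[{"gripper":0,"tx":0.002,"ty":-0.01,"tz":-0.02,"roll":-0.04},{"gripper":0,"tx":0.002,"ty":-0.008,"tz":-0.025,"roll":-0.03},{"gripper":0,"tx":0,"ty":0,"tz":-0.025,"roll":0},{"gripper":0,"tx":0,"ty":0,"tz":-0.015,"roll":0},{"gripper":0,"tx":0,"ty":0,"tz":0,"roll":0},{"gripper":0,"tx":0,"ty":0,"tz":0,"roll":0}]' 40; python3 st.py 473.5 -234.4 23.5 1.433
```

```text
time_s: 15.7
position: [474.9, -226.0, 56.6]
orientation: [-0.185, -3.122, -0.019]
wrist_force: [-0.2, -0.0, -2.1]
finger_gap: 39.5
t 15.7 pos [ 474.9 -226.    56.6] tool-y angle 1.452 tilt 0.019 F [-0.2 -0.  -2.1] gap 39.5 j [-0.46  0.41  0.99  1.98 -0.41  0.99  2.18]
to go mm [ -1.4  -8.4 -33.1] roll -0.019
lean in tool x,y: 0.015 0.011  world -0.013 0.013
```

```bash
python3 -m crank '[{"gripper":0,"tx":-0.001,"ty":-0.009,"tz":0,"roll":-0.02},{"gripper":0,"tx":0,"ty":-0.002,"tz":-0.01,"roll":0},{"gripper":0,"tx":0,"ty":0,"tz":-0.01,"roll":0},{"gripper":0,"tx":0,"ty":0,"tz":0,"roll":0}]' 40; python3 st.py 473.5 -234.4 23.5 1.433
```

```text
time_s: 16.1
position: [476.0, -237.4, 37.9]
orientation: [-0.216, -3.125, -0.02]
wrist_force: [-0.5, -0.1, -1.5]
finger_gap: 39.3
t 16.1 pos [ 476.  -237.4   37.9] tool-y angle 1.433 tilt 0.016 F [-0.5 -0.1 -1.5] gap 39.3 j [-0.41  0.45  0.96  1.98 -0.46  0.96  2.22]
to go mm [ -2.5   3.  -14.4] roll -0.0
lean in tool x,y: 0.010 0.012  world -0.008 0.013
```

```bash
python3 -m crank '[{"gripper":0,"tx":-0.003,"ty":0.003,"tz":-0.003,"roll":0},{"gripper":0,"tx":0,"ty":0,"tz":-0.004,"roll":0},{"gripper":0,"tx":0,"ty":0,"tz":0,"roll":0}]' 40; python3 st.py 473.5 -234.4 23.5 1.433
python3 - <<'E'
from h import *
f=grab_frame("scene")[190:280,310:430]; cv2.imwrite("pics/c1.png",cv2.resize(f,None,fx=6,fy=6,interpolation=cv2.INTER_CUBIC)[:,:,::-1])
E
```

```text
time_s: 16.4
position: [472.5, -234.3, 30.1]
orientation: [-0.216, -3.124, -0.02]
wrist_force: [0.8, 0.5, -2.2]
finger_gap: 39.9
t 16.4 pos [ 472.5 -234.3   30.1] tool-y angle 1.433 tilt 0.016 F [ 0.8  0.5 -2.2] gap 39.9 j [-0.41  0.45  0.95  2.   -0.47  0.94  2.22]
to go mm [ 1.  -0.1 -6.6] roll 0.0
lean in tool x,y: 0.011 0.012  world -0.009 0.013
```

View pics/c1.png

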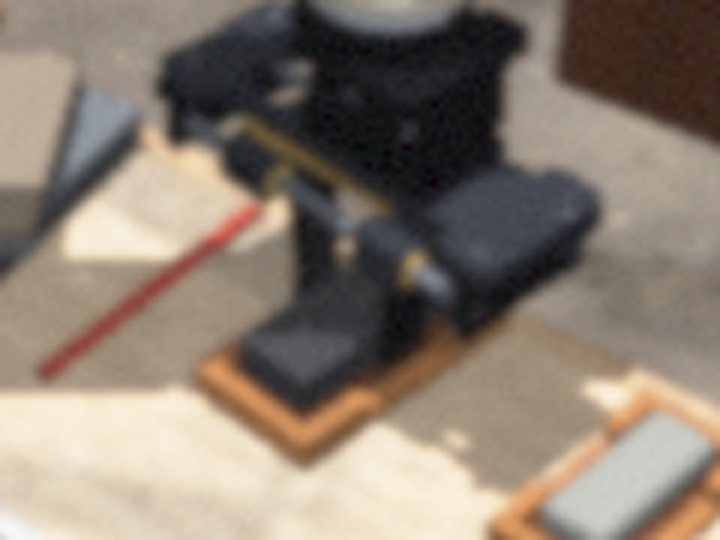

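Aligned over the recess; S sits inside its box. Lower.

```bash
python3 -m crank '[{"gripper":0,"tx":0.001,"ty":0,"tz":-0.003,"roll":0},{"gripper":0,"tx":0,"ty":0,"tz":-0.002,"roll":0},{"gripper":0,"tx":0,"ty":0,"tz":-0.001,"roll":0},{"gripper":0,"tx":0,"ty":0,"tz":-0.001,"roll":0},{"gripper":0,"tx":0,"ty":0,"tz":0,"roll":0}]' 40; python3 st.py 473.5 -234.4 23.5 1.433
```

```text
time_s: 16.95
position: [474.2, -234.3, 23.7]
orientation: [-0.215, -3.125, -0.021]
wrist_force: [-1.2, 1.3, 1.0]
finger_gap: 39.3
t 16.95 pos [ 474.2 -234.3   23.7] tool-y angle 1.433 tilt 0.016 F [-1.2  1.3  1. ] gap 39.3 j [-0.4   0.46  0.94  2.   -0.48  0.93  2.23]
to go mm [-0.7 -0.1 -0.2] roll -0.0
lean in tool x,y: 0.010 0.013  world -0.008 0.014
```

```bash
python3 -m crank '[{"gripper":0.7,"tx":0,"ty":0,"tz":0,"roll":0},{"gripper":0.7,"tx":0,"ty":0,"tz":0,"roll":0},{"gripper":0.7,"tx":0,"ty":0,"tz":0,"roll":0},{"gripper":1,"tx":0,"ty":0,"tz":0.01,"roll":0},{"gripper":1,"tx":0,"ty":0,"tz":0.03,"roll":0},{"gripper":1,"tx":0,"ty":0,"tz":0.045,"roll":0},{"gripper":1,"tx":0,"ty":-0.02,"tz":0.03,"roll":0},{"gripper":1,"tx":0,"ty":-0.04,"tz":0.01,"roll":0.05},{"gripper":1,"tx":0,"ty":-0.02,"tz":0,"roll":0.1}]' 40; python3 st.py 455 -46 40 2.12
python3 - <<'E'
from h import *
f=grab_frame("top"); g=f[170:245,285:350]; cv2.imwrite("pics/d1.png",np.hstack([cv2.resize(g,None,fx=8,fy=8,interpolation=cv2.INTER_CUBIC)])[:,:,::-1])
f=grab_frame("scene")[180:300,270:430]; cv2.imwrite("pics/d3.png",cv2.resize(f,None,fx=5,fy=5,interpolation=cv2.INTER_CUBIC)[:,:,::-1])
E
```

```text
time_s: 17.85
position: [474.9, -313.6, 156.9]
orientation: [0.033, -3.132, -0.018]
wrist_force: [-0.9, -0.1, -0.5]
finger_gap: 86.1
t 17.85 pos [ 474.9 -313.6  156.9] tool-y angle 1.592 tilt 0.015 F [-0.9 -0.1 -0.5] gap 86.1 j [-0.33  0.36  1.03  1.79 -0.34  1.19  2.4 ]
to go mm [ -19.9  267.6 -116.9] roll 0.528
lean in tool x,y: 0.009 0.011  world -0.010 0.011
```

View pics/d1.png

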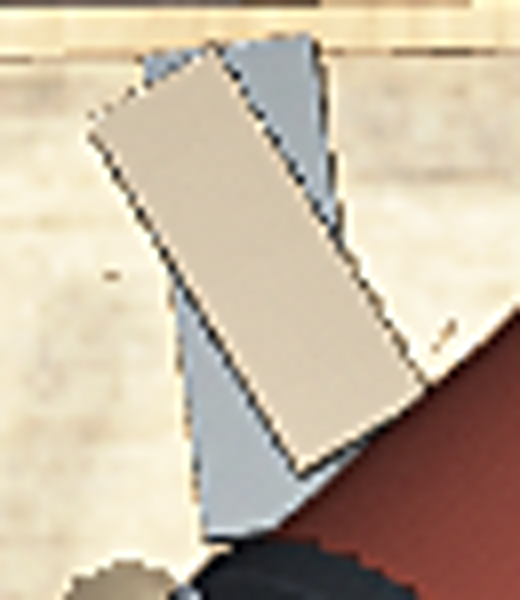

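View pics/d3.png

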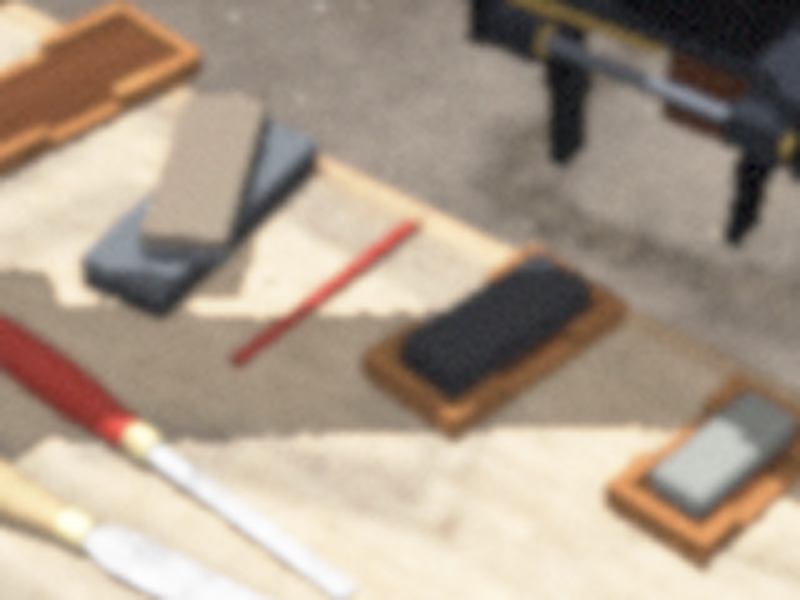

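Run:
```python
from h import *
o=(285,170)
print("l",fitc("top",[(90,126),(215,46),(428,385),(301,474)],(132,48),46,o,8,[460,-46,.5]))
c=corners(455.7,-45.7,.55,132,48,46,46)[:4]
print((proj("top",c)+.5-o)*8)
print("seg")
f=cv2.resize(grab_frame("top")[170:245,285:350],None,fx=8,fy=8,interpolation=cv2.INTER_CUBIC)
for p in [(150,250),(258,258),(370,258),(258,100),(270,400),(50,300)]: print(p,f[p[1],p[0]])
```

```text
l (array([456.27533387, -45.38216964,   0.54132605]), np.float64(0.9341448015472622))
[[435.47270175 392.76157602]
 [305.44074775 474.17064833]
 [212.78711932  46.17924588]
 [ 84.30762193 124.6514562 ]]
seg
(150, 250) [255 255 227]
(258, 258) [215 199 177]
(370, 258) [253 248 230]
(258, 100) [165 175 180]
(270, 400) [224 207 183]
(50, 300) [238 229 198]
```

```bash
python3 -m crank '[{"gripper":1,"tx":0,"ty":0.03,"tz":0,"roll":0.06},{"gripper":1,"tx":-0.003,"ty":0.045,"tz":0,"roll":0.1},{"gripper":1,"tx":-0.003,"ty":0.045,"tz":0,"roll":0.1},{"gripper":1,"tx":-0.003,"ty":0.045,"tz":0,"roll":0.1},{"gripper":1,"tx":-0.003,"ty":0.045,"tz":0,"roll":0.1},{"gripper":1,"tx":-0.003,"ty":0.04,"tz":-0.01,"roll":0.06},{"gripper":1,"tx":-0.003,"ty":0.02,"tz":-0.02,"roll":0.02},{"gripper":1,"tx":0,"ty":0,"tz":-0.02,"roll":0},{"gripper":1,"tx":0,"ty":0,"tz":0,"roll":0}]' 40; python3 st.py 456 -45.5 39 2.12
```

```text
time_s: 18.9
position: [448.2, -23.5, 102.3]
orientation: [0.879, -2.998, -0.019]
wrist_force: [-1.0, -0.5, 0.8]
finger_gap: 86.9
t 18.9 pos [448.2 -23.5 102.3] tool-y angle 2.141 tilt 0.021 F [-1.  -0.5  0.8] gap 86.9 j [-0.88  0.05  0.87  2.11 -0.05  1.02  2.16]
to go mm [  7.8 -22.  -63.3] roll -0.021
lean in tool x,y: 0.013 0.017  world -0.020 0.007
```

```bash
python3 -m crank '[{"gripper":1,"tx":0.005,"ty":-0.011,"tz":-0.005,"roll":-0.01},{"gripper":1,"tx":0.003,"ty":-0.011,"tz":-0.015,"roll":-0.01},{"gripper":1,"tx":0,"ty":0,"tz":-0.015,"roll":0},{"gripper":1,"tx":0,"ty":0,"tz":-0.008,"roll":0},{"gripper":1,"tx":0,"ty":0,"tz":0,"roll":0},{"gripper":1,"tx":0,"ty":0,"tz":0,"roll":0}]' 40; python3 st.py 456 -45.5 39 2.12
```

```text
time_s: 19.5
position: [456.3, -44.8, 61.4]
orientation: [0.839, -3.009, -0.02]
wrist_force: [-0.2, -0.7, 0.1]
finger_gap: 87.2
t 19.5 pos [456.3 -44.8  61.4] tool-y angle 2.115 tilt 0.022 F [-0.2 -0.7  0.1] gap 87.2 j [-0.81  0.17  0.89  2.13 -0.18  0.93  2.3 ]
to go mm [ -0.3  -0.7 -22.4] roll 0.005
lean in tool x,y: 0.014 0.017  world -0.021 0.008
```

```bash
python3 -m crank '[{"gripper":1,"tx":0,"ty":-0.001,"tz":-0.01,"roll":0.005},{"gripper":1,"tx":0,"ty":0,"tz":-0.008,"roll":0},{"gripper":1,"tx":0,"ty":0,"tz":-0.002,"roll":0},{"gripper":0.7,"tx":0,"ty":0,"tz":0,"roll":0},{"gripper":0.7,"tx":0,"ty":0,"tz":0,"roll":0}]' 40; python3 st.py 456 -45.5 39 2.12
```

```text
time_s: 20.0
position: [457.0, -45.3, 41.1]
orientation: [0.848, -3.008, -0.021]
wrist_force: [-0.8, -0.6, 0.5]
finger_gap: 77.4
t 20.0 pos [457.  -45.3  41.1] tool-y angle 2.121 tilt 0.021 F [-0.8 -0.6  0.5] gap 77.4 j [-0.78  0.22  0.87  2.14 -0.23  0.89  2.35]
to go mm [-1.  -0.2 -2.1] roll -0.001
lean in tool x,y: 0.012 0.018  world -0.019 0.009
```

```bash
python3 -m crank '[{"gripper":0.7,"tx":-0.001,"ty":0,"tz":-0.001,"roll":0},{"gripper":0,"tx":0,"ty":0,"tz":0,"roll":0},{"gripper":0,"tx":0,"ty":0,"tz":0,"roll":0},{"gripper":0,"tx":0,"ty":0,"tz":0,"roll":0},{"gripper":0,"tx":0,"ty":0,"tz":0,"roll":0},{"gripper":0,"tx":0,"ty":0,"tz":0,"roll":0},{"gripper":0,"tx":0,"ty":0,"tz":0,"roll":0}]' 45; python3 st.py 456 -45.5 39 2.12
```

```text
time_s: 20.7
position: [456.1, -45.2, 40.4]
orientation: [0.849, -3.009, -0.022]
wrist_force: [-0.3, -0.5, -2.0]
finger_gap: 47.6
t 20.7 pos [456.1 -45.2  40.4] tool-y angle 2.121 tilt 0.021 F [-0.3 -0.5 -2. ] gap 47.6 j [-0.78  0.22  0.87  2.14 -0.23  0.89  2.35]
to go mm [-0.1 -0.3 -1.4] roll -0.001
lean in tool x,y: 0.011 0.018  world -0.019 0.009
```

```bash
python3 -m crank '[{"gripper":0,"tx":0,"ty":0,"tz":0.006,"roll":0},{"gripper":0,"tx":0,"ty":0,"tz":0.02,"roll":0},{"gripper":0,"tx":0,"ty":0,"tz":0.03,"roll":0},{"gripper":0,"tx":0,"ty":0.01,"tz":0.025,"roll":-0.03},{"gripper":0,"tx":0.002,"ty":0.03,"tz":0.005,"roll":-0.07},{"gripper":0,"tx":0.002,"ty":0.04,"tz":0,"roll":-0.09},{"gripper":0,"tx":0.002,"ty":0.04,"tz":0,"roll":-0.09},{"gripper":0,"tx":0.002,"ty":0.04,"tz":0,"roll":-0.09},{"gripper":0,"tx":0.002,"ty":0.03,"tz":0,"roll":-0.07},{"gripper":0,"tx":0.002,"ty":0.02,"tz":0,"roll":-0.04}]' 45; python3 st.py 473.5 252.2 24.4 1.557
```

```text
time_s: 21.7
position: [464.6, 167.2, 132.0]
orientation: [0.062, -3.127, -0.032]
wrist_force: [0.3, 0.0, -3.5]
finger_gap: 47.5
t 21.7 pos [464.6 167.2 132. ] tool-y angle 1.61 tilt 0.025 F [ 0.3  0.  -3.5] gap 47.5 j [-1.12  0.11  0.75  1.99 -0.11  1.08  1.3 ]
to go mm [   8.9   85.  -107.6] roll -0.053
lean in tool x,y: 0.014 0.021  world -0.015 0.020
```

```bash
python3 -m crank '[{"gripper":0,"tx":0.002,"ty":0.025,"tz":0,"roll":-0.02},{"gripper":0,"tx":0.002,"ty":0.025,"tz":0,"roll":-0.02},{"gripper":0,"tx":0.002,"ty":0.018,"tz":-0.015,"roll":-0.01},{"gripper":0,"tx":0.001,"ty":0.006,"tz":-0.02,"roll":0},{"gripper":0,"tx":0,"ty":0,"tz":-0.02,"roll":0},{"gripper":0,"tx":0,"ty":0,"tz":-0.01,"roll":0},{"gripper":0,"tx":0,"ty":0,"tz":0,"roll":0}]' 45; python3 st.py 473.5 252.2 24.4 1.557
```

```text
time_s: 22.4
position: [469.9, 248.3, 66.2]
orientation: [-0.013, -3.127, -0.03]
wrist_force: [0.5, -0.0, -3.4]
finger_gap: 47.8
t 22.4 pos [469.9 248.3  66.2] tool-y angle 1.563 tilt 0.024 F [ 0.5 -0.  -3.4] gap 47.8 j [-1.14  0.3   0.68  1.96 -0.25  0.96  1.23]
to go mm [  3.6   3.9 -41.8] roll -0.006
lean in tool x,y: 0.014 0.019  world -0.014 0.020
```

```bash
python3 -m crank '[{"gripper":0,"tx":0.003,"ty":0.003,"tz":-0.01,"roll":-0.006},{"gripper":0,"tx":0,"ty":0,"tz":-0.014,"roll":0},{"gripper":0,"tx":0,"ty":0,"tz":-0.008,"roll":0},{"gripper":0,"tx":0,"ty":0,"tz":0,"roll":0},{"gripper":0,"tx":0,"ty":0,"tz":0,"roll":0}]' 45; python3 st.py 473.5 252.2 24.4 1.557;  python3 - <<'E'
from h import *
f=grab_frame("scene")[140:230,200:320]; cv2.imwrite("pics/e1.png",cv2.resize(f,None,fx=6,fy=6,interpolation=cv2.INTER_CUBIC)[:,:,::-1])
E
```

```text
time_s: 22.9
position: [474.3, 251.2, 33.4]
orientation: [-0.025, -3.129, -0.033]
wrist_force: [0.0, 1.2, -2.6]
finger_gap: 47.7
t 22.9 pos [474.3 251.2  33.4] tool-y angle 1.554 tilt 0.024 F [ 0.   1.2 -2.6] gap 47.7 j [-1.11  0.36  0.66  1.98 -0.31  0.9   1.26]
to go mm [-0.8  1.  -9. ] roll 0.003
lean in tool x,y: 0.013 0.021  world -0.012 0.021
```

View pics/e1.png

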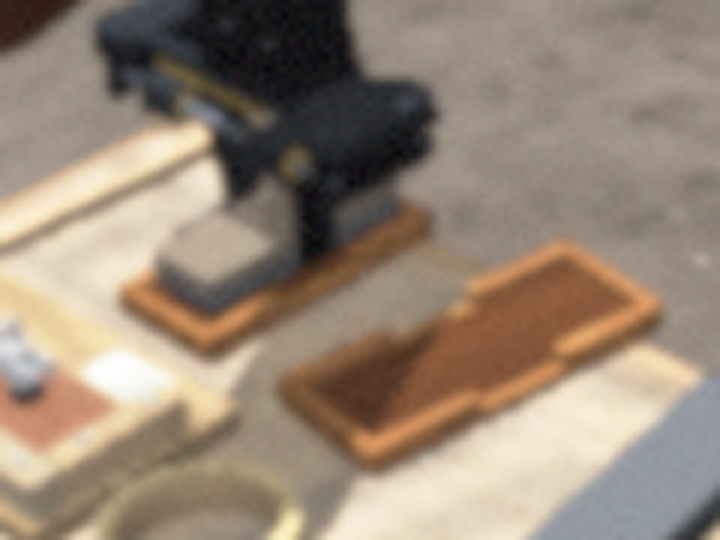

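Aligned over box_l; XL undisturbed. Lower.

```bash
python3 -m crank '[{"gripper":0,"tx":-0.001,"ty":0.001,"tz":-0.004,"roll":0},{"gripper":0,"tx":0,"ty":0,"tz":-0.003,"roll":0},{"gripper":0,"tx":0,"ty":0,"tz":-0.001,"roll":0},{"gripper":0,"tx":0,"ty":0,"tz":0,"roll":0}]' 45; python3 st.py 473.5 252.2 24.4 1.557
```

```text
time_s: 23.35
position: [473.6, 252.7, 25.7]
orientation: [-0.025, -3.13, -0.035]
wrist_force: [0.2, 0.2, -3.6]
finger_gap: 47.7
t 23.35 pos [473.6 252.7  25.7] tool-y angle 1.555 tilt 0.025 F [ 0.2  0.2 -3.6] gap 47.7 j [-1.11  0.37  0.65  1.98 -0.32  0.89  1.27]
to go mm [-0.1 -0.5 -1.3] roll 0.002
lean in tool x,y: 0.012 0.022  world -0.011 0.022
```

```bash
python3 -m crank '[{"gripper":0,"tx":0,"ty":0,"tz":-0.001,"roll":0},{"gripper":0,"tx":0,"ty":0,"tz":-0.001,"roll":0},{"gripper":0,"tx":0,"ty":0,"tz":0,"roll":0}]' 45; python3 st.py 473.5 252.2 24.4 1.557
```

```text
time_s: 23.65
position: [473.9, 252.9, 24.6]
orientation: [-0.025, -3.13, -0.036]
wrist_force: [0.3, 0.6, -4.2]
finger_gap: 47.4
t 23.65 pos [473.9 252.9  24.6] tool-y angle 1.555 tilt 0.026 F [ 0.3  0.6 -4.2] gap 47.4 j [-1.11  0.37  0.65  1.98 -0.32  0.88  1.27]
to go mm [-0.4 -0.7 -0.2] roll 0.002
lean in tool x,y: 0.012 0.023  world -0.011 0.023
```

```bash
python3 -m crank '[{"gripper":0,"tx":0,"ty":0,"tz":-0.001,"roll":0},{"gripper":0,"tx":0,"ty":0,"tz":-0.001,"roll":0},{"gripper":0,"tx":0,"ty":0,"tz":0,"roll":0}]' 45; python3 st.py 473.5 252.2 24.4 1.557
```

```text
time_s: 23.95
position: [474.2, 253.0, 24.7]
orientation: [-0.025, -3.129, -0.038]
wrist_force: [0.2, 0.2, -2.7]
finger_gap: 47.6
t 23.95 pos [474.2 253.   24.7] tool-y angle 1.555 tilt 0.027 F [ 0.2  0.2 -2.7] gap 47.6 j [-1.11  0.37  0.65  1.98 -0.32  0.88  1.27]
to go mm [-0.7 -0.8 -0.3] roll 0.002
lean in tool x,y: 0.013 0.024  world -0.012 0.024
```

```bash
python3 -m crank '[{"gripper":0,"tx":-0.001,"ty":-0.001,"tz":-0.002,"roll":0},{"gripper":0,"tx":0,"ty":0,"tz":0,"roll":0}]' 45; python3 st.py 473.5 252.2 24.4 1.557
```

```text
time_s: 24.15
position: [474.6, 253.2, 24.8]
orientation: [-0.025, -3.131, -0.043]
wrist_force: [0.7, -0.2, -4.1]
finger_gap: 47.4
t 24.15 pos [474.6 253.2  24.8] tool-y angle 1.555 tilt 0.029 F [ 0.7 -0.2 -4.1] gap 47.4 j [-1.1   0.37  0.65  1.98 -0.32  0.88  1.27]
to go mm [-1.1 -1.  -0.4] roll 0.002
lean in tool x,y: 0.010 0.027  world -0.010 0.027
```

Run:
```python
from h import *
f=grab_frame("scene"); cv2.imwrite("pics/f1.png",f[:,:,::-1]); print(get_state()["tau"].round(1))
cv2.imwrite("pics/f2.png",cv2.resize(grab_frame("top")[100:400,80:400],None,fx=2,fy=2)[:,:,::-1])
```

```text
[  0.  -50.3   9.3 -31.3  -0.1   0.3   0. ]
```

View pics/f1.png

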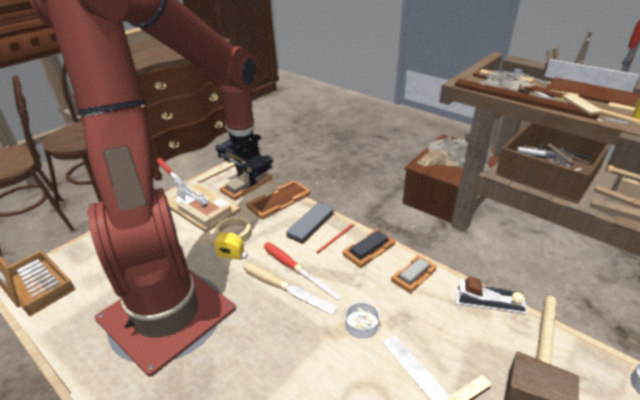

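View pics/f2.png

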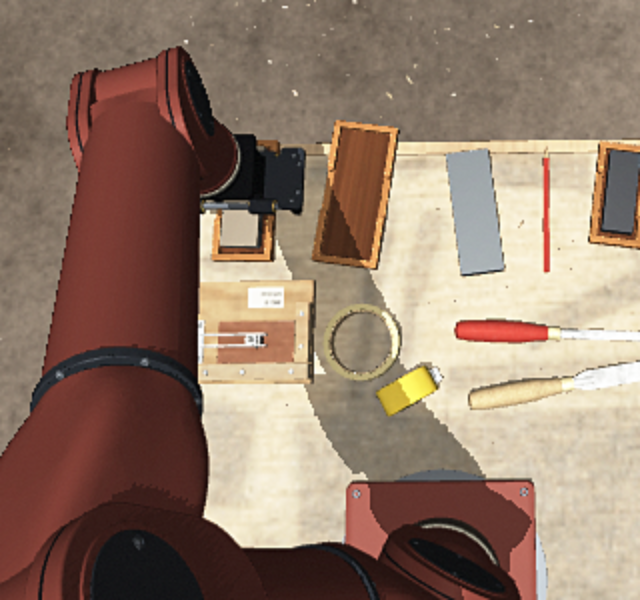

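```bash
python3 -m crank '[{"gripper":0,"tx":-0.002,"ty":-0.001,"tz":-0.003,"roll":0}]' 45; python3 st.py 473.5 252.2 24.4 1.557; python3 -m crank '[{"gripper":0,"tx":0,"ty":0,"tz":0,"roll":0}]' 45; python3 st.py 473.5 252.2 24.4 1.557
```

```text
time_s: 24.35
position: [474.6, 253.4, 23.9]
orientation: [-0.024, -3.134, -0.047]
wrist_force: [-8.4, -3.9, 54.3]
finger_gap: 47.7
t 24.35 pos [474.6 253.4  23.9] tool-y angle 1.555 tilt 0.031 F [-8.4 -3.9 54.3] gap 47.7 j [-1.1   0.37  0.65  1.99 -0.33  0.87  1.28]
to go mm [-1.1 -1.2  0.5] roll 0.002
lean in tool x,y: 0.007 0.030  world -0.007 0.030
time_s: 24.45
position: [475.1, 253.6, 24.6]
orientation: [-0.024, -3.135, -0.048]
wrist_force: [0.0, 0.6, -2.8]
finger_gap: 48.0
t 24.45 pos [475.1 253.6  24.6] tool-y angle 1.555 tilt 0.031 F [ 0.   0.6 -2.8] gap 48.0 j [-1.1   0.37  0.65  1.99 -0.33  0.88  1.28]
to go mm [-1.6 -1.4 -0.2] roll 0.002
lean in tool x,y: 0.007 0.031  world -0.006 0.031
```

```bash
python3 -m crank '[{"gripper":0.8,"tx":0,"ty":0,"tz":0,"roll":0},{"gripper":0.8,"tx":0,"ty":0,"tz":0,"roll":0},{"gripper":0.8,"tx":0,"ty":0,"tz":0,"roll":0},{"gripper":1,"tx":0,"ty":0,"tz":0.01,"roll":0},{"gripper":1,"tx":0,"ty":0,"tz":0.03,"roll":0},{"gripper":1,"tx":0,"ty":0,"tz":0.045,"roll":0},{"gripper":1,"tx":0,"ty":-0.02,"tz":0.03,"roll":0},{"gripper":1,"tx":0,"ty":-0.04,"tz":0.01,"roll":0.05},{"gripper":1,"tx":0,"ty":-0.045,"tz":0,"roll":0.05},{"gripper":1,"tx":0,"ty":-0.045,"tz":0,"roll":0.05}]' 40; python3 st.py 451 -46 15.5 1.69
python3 - <<'E'
from h import *
f=grab_frame("scene")[140:230,200:320]; cv2.imwrite("pics/g1.png",cv2.resize(f,None,fx=6,fy=6,interpolation=cv2.INTER_CUBIC)[:,:,::-1])
f=grab_frame("top")[150:250,170:390]; cv2.imwrite("pics/g2.png",cv2.resize(f,None,fx=3.5,fy=3.5,interpolation=cv2.INTER_CUBIC)[:,:,::-1])
E
```

```text
time_s: 25.45
position: [474.3, 104.1, 156.6]
orientation: [0.232, -3.128, -0.044]
wrist_force: [0.2, -1.0, -0.7]
finger_gap: 87.1
t 25.45 pos [474.3 104.1 156.6] tool-y angle 1.719 tilt 0.028 F [ 0.2 -1.  -0.7] gap 87.1 j [-1.06  0.05  0.8   1.98 -0.07  1.13  1.49]
to go mm [ -23.3 -150.1 -141.1] roll -0.029
lean in tool x,y: 0.003 0.028  world -0.007 0.027
```

View pics/g1.png

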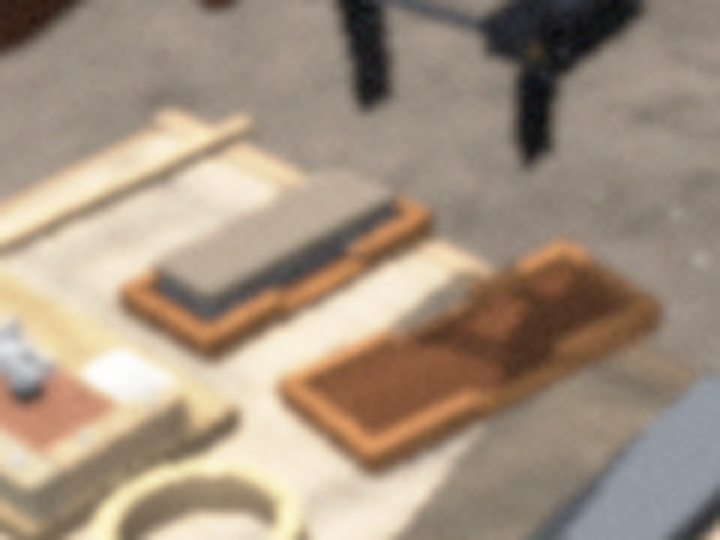

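View pics/g2.png

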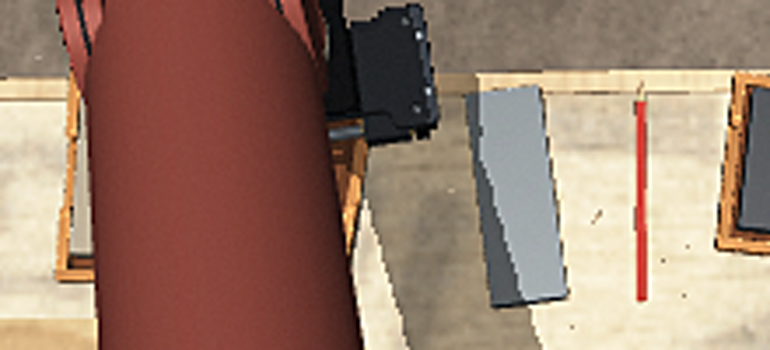

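Run:
```python
from h import *
print("xl",fitc("top",[(468,92),(542,85),(568,296),(492,304)],(160,56),24,(170,150),3.5,[460,-46,.1]))
r=silhouettes("stone_xl_mid","top")
for q in r[:2]: print(q["p"],q["box"],fit({"top":q["mask"]},(160,56),0,24,[451,-46,.12]))
f=grab_frame("scene"); r=silhouettes("stone_xl_mid","scene")
for q in r[:2]: print(q["p"],q["box"],fit({"scene":q["mask"]},(160,56),0,24,[451,-46,.12]))
```

```text
xl (array([ 4.52385177e+02, -4.63625350e+01,  1.05374239e-01]), np.float64(0.501028936921756))
0.82 [303.0, 174.5, 28.0, 66.8] (array([ 4.51842056e+02, -4.54745814e+01,  1.24861780e-01]), np.float64(0.04615865173006205))
0.9 [283.6, 202.4, 49.1, 42.8] (array([ 4.52995013e+02, -4.55628413e+01,  1.21232496e-01]), np.float64(0.03962745098039216))
```

```bash
python3 -m crank '[{"gripper":1,"tx":-0.004,"ty":-0.035,"tz":0,"roll":-0.01},{"gripper":1,"tx":-0.004,"ty":-0.035,"tz":0,"roll":-0.01},{"gripper":1,"tx":-0.004,"ty":-0.035,"tz":-0.01,"roll":0},{"gripper":1,"tx":-0.004,"ty":-0.02,"tz":-0.02,"roll":0},{"gripper":1,"tx":-0.004,"ty":-0.01,"tz":-0.025,"roll":0},{"gripper":1,"tx":0,"ty":0,"tz":-0.02,"roll":0},{"gripper":1,"tx":0,"ty":0,"tz":0,"roll":0}]' 40; python3 st.py 452.2 -45.6 16 1.693
```

```text
time_s: 26.4
position: [455.1, -23.8, 80.0]
orientation: [0.216, -3.13, -0.04]
wrist_force: [-0.1, 1.6, 0.6]
finger_gap: 86.7
t 26.4 pos [455.1 -23.8  80. ] tool-y angle 1.709 tilt 0.026 F [-0.1  1.6  0.6] gap 86.7 j [-0.9   0.11  0.93  2.13 -0.14  0.96  1.82]
to go mm [ -2.9 -21.8 -64. ] roll -0.016
lean in tool x,y: 0.002 0.026  world -0.005 0.025
```

```bash
python3 -m crank '[{"gripper":1,"tx":-0.002,"ty":-0.012,"tz":0,"roll":-0.01},{"gripper":1,"tx":0,"ty":-0.01,"tz":-0.01,"roll":-0.005},{"gripper":1,"tx":0,"ty":0,"tz":-0.015,"roll":0},{"gripper":1,"tx":0,"ty":0,"tz":-0.01,"roll":0},{"gripper":1,"tx":0,"ty":0,"tz":0,"roll":0},{"gripper":1,"tx":0,"ty":0,"tz":0,"roll":0}]' 40; python3 st.py 452.2 -45.6 16 1.693
```

```text
time_s: 27.0
position: [456.7, -45.1, 48.6]
orientation: [-0.199, 3.135, 0.039]
wrist_force: [0.1, 0.1, 0.9]
finger_gap: 87.3
t 27.0 pos [456.7 -45.1  48.6] tool-y angle 1.698 tilt 0.025 F [0.1 0.1 0.9] gap 87.3 j [-0.83  0.2   0.93  2.15 -0.23  0.89  1.94]
to go mm [ -4.5  -0.5 -32.6] roll -0.005
lean in tool x,y: -0.002 0.025  world -0.001 0.025
```

```bash
python3 -m crank '[{"gripper":1,"tx":-0.004,"ty":0,"tz":-0.008,"roll":-0.005},{"gripper":1,"tx":-0.001,"ty":0,"tz":-0.012,"roll":0},{"gripper":1,"tx":0,"ty":0,"tz":-0.006,"roll":0},{"gripper":1,"tx":0,"ty":0,"tz":0,"roll":0},{"gripper":1,"tx":0,"ty":0,"tz":0,"roll":0}]' 40; python3 st.py 452.2 -45.6 16 1.693
```

```text
time_s: 27.5
position: [452.2, -44.3, 23.0]
orientation: [-0.192, 3.132, 0.041]
wrist_force: [-0.2, 0.4, -0.6]
finger_gap: 87.3
t 27.5 pos [452.2 -44.3  23. ] tool-y angle 1.693 tilt 0.026 F [-0.2  0.4 -0.6] gap 87.3 j [-0.8   0.24  0.91  2.18 -0.3   0.83  1.99]
to go mm [-0.  -1.3 -7. ] roll -0.0
lean in tool x,y: -0.005 0.026  world 0.001 0.026
```

```bash
python3 -m crank '[{"gripper":1,"tx":-0.001,"ty":-0.001,"tz":-0.004,"roll":0},{"gripper":1,"tx":0,"ty":0,"tz":-0.002,"roll":0},{"gripper":0.7,"tx":0,"ty":0,"tz":0,"roll":0},{"gripper":0.7,"tx":0,"ty":0,"tz":0,"roll":0}]' 45; python3 st.py 452.2 -45.6 16 1.693
```

```text
time_s: 27.9
position: [451.7, -45.3, 17.2]
orientation: [-0.192, 3.131, 0.041]
wrist_force: [-0.5, -0.3, -0.7]
finger_gap: 78.0
t 27.9 pos [451.7 -45.3  17.2] tool-y angle 1.693 tilt 0.027 F [-0.5 -0.3 -0.7] gap 78.0 j [-0.79  0.26  0.9   2.18 -0.31  0.82  2.  ]
to go mm [ 0.5 -0.3 -1.2] roll -0.0
lean in tool x,y: -0.006 0.026  world 0.003 0.027
```

```bash
python3 -m crank '[{"gripper":0,"tx":0,"ty":0,"tz":0,"roll":0},{"gripper":0,"tx":0,"ty":0,"tz":0,"roll":0},{"gripper":0,"tx":0,"ty":0,"tz":0,"roll":0},{"gripper":0,"tx":0,"ty":0,"tz":0,"roll":0},{"gripper":0,"tx":0,"ty":0,"tz":0,"roll":0},{"gripper":0,"tx":0,"ty":0,"tz":0,"roll":0}]' 55; python3 st.py 452.2 -45.6 16 1.693
```

```text
time_s: 28.5
position: [452.0, -45.3, 17.5]
orientation: [-0.19, 3.131, 0.042]
wrist_force: [-0.5, 0.3, -1.2]
finger_gap: 55.5
t 28.5 pos [452.  -45.3  17.5] tool-y angle 1.692 tilt 0.027 F [-0.5  0.3 -1.2] gap 55.5 j [-0.79  0.25  0.9   2.18 -0.31  0.82  2.  ]
to go mm [ 0.2 -0.3 -1.5] roll 0.001
lean in tool x,y: -0.006 0.026  world 0.003 0.027
```

```bash
python3 -m crank '[{"gripper":0,"tx":0,"ty":0,"tz":0.005,"roll":0},{"gripper":0,"tx":0,"ty":0,"tz":0.015,"roll":0},{"gripper":0,"tx":0,"ty":0,"tz":0.02,"roll":0},{"gripper":0,"tx":0.002,"ty":0.01,"tz":0.02,"roll":-0.03},{"gripper":0,"tx":0.004,"ty":0.025,"tz":0.01,"roll":-0.05},{"gripper":0,"tx":0.005,"ty":0.03,"tz":0,"roll":-0.05},{"gripper":0,"tx":0.005,"ty":0.03,"tz":0,"roll":-0.05},{"gripper":0,"tx":0.003,"ty":0.02,"tz":0,"roll":-0.03},{"gripper":0,"tx":0,"ty":0.01,"tz":0,"roll":0},{"gripper":0,"tx":0,"ty":0,"tz":0,"roll":0}]' 55; python3 st.py 479 109.8 25.5 1.435
```

```text
time_s: 29.5
position: [466.4, 81.9, 90.0]
orientation: [0.155, 3.137, 0.041]
wrist_force: [0.1, 0.2, -4.6]
finger_gap: 55.9
t 29.5 pos [466.4  81.9  90. ] tool-y angle 1.472 tilt 0.026 F [ 0.1  0.2 -4.6] gap 55.9 j [-1.08  0.13  0.9   2.09 -0.15  0.97  1.37]
to go mm [ 12.6  27.9 -64.5] roll -0.037
lean in tool x,y: 0.001 0.026  world 0.002 0.026
```

```bash
python3 -m crank '[{"gripper":0,"tx":0.004,"ty":0.01,"tz":0,"roll":-0.015},{"gripper":0,"tx":0.005,"ty":0.012,"tz":-0.008,"roll":-0.015},{"gripper":0,"tx":0.003,"ty":0.006,"tz":-0.012,"roll":-0.005},{"gripper":0,"tx":0,"ty":0,"tz":-0.012,"roll":0},{"gripper":0,"tx":0,"ty":0,"tz":-0.005,"roll":0},{"gripper":0,"tx":0,"ty":0,"tz":0,"roll":0},{"gripper":0,"tx":0,"ty":0,"tz":0,"roll":0}]' 55; python3 st.py 479 109.8 25.5 1.435
```

```text
time_s: 30.2
position: [478.8, 105.9, 51.2]
orientation: [-0.223, -3.133, -0.038]
wrist_force: [-0.4, 0.2, -4.1]
finger_gap: 55.5
t 30.2 pos [478.8 105.9  51.2] tool-y angle 1.429 tilt 0.024 F [-0.4  0.2 -4.1] gap 55.5 j [-1.05  0.25  0.85  2.08 -0.27  0.9   1.39]
to go mm [  0.2   3.9 -25.7] roll 0.006
lean in tool x,y: 0.002 0.024  world 0.002 0.024
```

```bash
python3 -m crank '[{"gripper":0,"tx":0,"ty":0.003,"tz":-0.005,"roll":0.006},{"gripper":0,"tx":0,"ty":0,"tz":-0.006,"roll":0},{"gripper":0,"tx":0,"ty":0,"tz":-0.003,"roll":0},{"gripper":0,"tx":0,"ty":0,"tz":0,"roll":0},{"gripper":0,"tx":0,"ty":0,"tz":0,"roll":0}]' 55; python3 st.py 479 109.8 25.5 1.435;  python3 - <<'E'
from h import *
f=grab_frame("scene")[140:230,220:340]; cv2.imwrite("pics/i1.png",cv2.resize(f,None,fx=6,fy=6,interpolation=cv2.INTER_CUBIC)[:,:,::-1])
E
```

```text
time_s: 30.7
position: [479.2, 109.0, 37.0]
orientation: [0.214, 3.133, 0.04]
wrist_force: [-0.5, -0.4, -3.5]
finger_gap: 55.8
t 30.7 pos [479.2 109.   37. ] tool-y angle 1.435 tilt 0.026 F [-0.5 -0.4 -3.5] gap 55.8 j [-1.04  0.28  0.84  2.09 -0.31  0.87  1.41]
to go mm [ -0.2   0.8 -11.5] roll 0.0
lean in tool x,y: 0.001 0.026  world 0.003 0.026
```

View pics/i1.png

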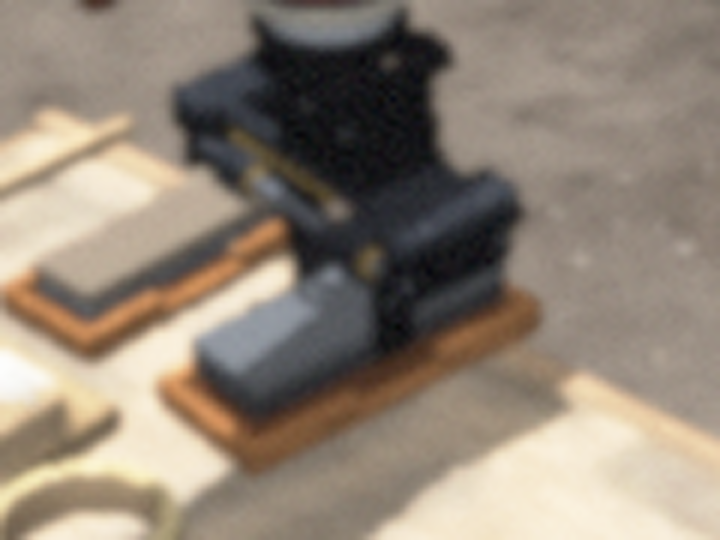

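Aligned. Lower gently.

```bash
python3 -m crank '[{"gripper":0,"tx":0,"ty":0.001,"tz":-0.005,"roll":0},{"gripper":0,"tx":0,"ty":0,"tz":-0.004,"roll":0},{"gripper":0,"tx":0,"ty":0,"tz":-0.001,"roll":0},{"gripper":0,"tx":0,"ty":0,"tz":0,"roll":0}]' 55; python3 st.py 479 109.8 25.5 1.435; python3 -m crank '[{"gripper":0,"tx":0,"ty":0,"tz":-0.001,"roll":0}]' 55; python3 -m crank '[{"gripper":0,"tx":0,"ty":0,"tz":-0.001,"roll":0}]' 55;python3 st.py 479 109.8 25.5 1.435
```

```text
time_s: 31.15
position: [479.4, 110.3, 26.3]
orientation: [0.213, 3.133, 0.041]
wrist_force: [1.4, -0.1, -4.3]
finger_gap: 55.4
t 31.15 pos [479.4 110.3  26.3] tool-y angle 1.435 tilt 0.026 F [ 1.4 -0.1 -4.3] gap 55.4 j [-1.02  0.3   0.82  2.1  -0.33  0.85  1.43]
to go mm [-0.4 -0.5 -0.8] roll -0.0
lean in tool x,y: 0.001 0.026  world 0.003 0.026
time_s: 31.25
position: [479.5, 110.3, 25.4]
orientation: [0.213, 3.133, 0.041]
wrist_force: [-3.9, -1.0, 16.8]
finger_gap: 55.2
time_s: 31.35
position: [479.5, 110.3, 25.3]
orientation: [0.213, 3.134, 0.042]
wrist_force: [-12.0, -2.5, 32.1]
finger_gap: 55.9
t 31.35 pos [479.5 110.3  25.3] tool-y angle 1.435 tilt 0.027 F [-12.   -2.5  32.1] gap 55.9 j [-1.02  0.31  0.82  2.1  -0.33  0.85  1.43]
to go mm [-0.5 -0.5  0.2] roll 0.0
lean in tool x,y: 0.002 0.027  world 0.002 0.027
```

Firm floor contact. Relax, release, retreat.

```bash
python3 -m crank '[{"gripper":0,"tx":0,"ty":0,"tz":0,"roll":0},{"gripper":0.85,"tx":0,"ty":0,"tz":0,"roll":0},{"gripper":0.85,"tx":0,"ty":0,"tz":0,"roll":0},{"gripper":0.85,"tx":0,"ty":0,"tz":0,"roll":0},{"gripper":1,"tx":0,"ty":0,"tz":0.01,"roll":0},{"gripper":1,"tx":0,"ty":0,"tz":0.03,"roll":0},{"gripper":1,"tx":0,"ty":0,"tz":0.045,"roll":0},{"gripper":1,"tx":0,"ty":-0.02,"tz":0.045,"roll":0},{"gripper":1,"tx":0,"ty":-0.045,"tz":0.01,"roll":0},{"gripper":1,"tx":0,"ty":-0.045,"tz":0,"roll":0}]' 40; python3 -m crank '[{"gripper":1,"tx":0,"ty":-0.045,"tz":0,"roll":0},{"gripper":1,"tx":0,"ty":-0.045,"tz":0,"roll":0},{"gripper":1,"tx":0,"ty":0,"tz":0,"roll":0},{"gripper":1,"tx":0,"ty":0,"tz":0,"roll":0}]' 40;  python3 - <<'E'
from h import *
import pickle
box=dict(xl=(479.1,109.9,-.136),l=(473.5,252.2,-.014),m=(473.5,-234.4,-.138),s=(466.7,-375.2,-.098))
dims=dict(xl=(160,56,24),l=(132,48,22),m=(106,40,20),s=(82,32,18))
for n in("top","scene"):
    f=grab_frame(n)
    if n=="top": cv2.imwrite("pics/j1.png",cv2.resize(f[150:260,160:480],None,fx=2.5,fy=2.5,interpolation=cv2.INTER_CUBIC)[:,:,::-1])
    else: cv2.imwrite("pics/j2.png",cv2.resize(f[150:310,200:460],None,fx=3,fy=3,interpolation=cv2.INTER_CUBIC)[:,:,::-1])
    for k in box:
        for q in silhouettes(f"stone_{k}_mid",n)[:1]:
            L,W,H=dims[k]
            # visible mostly the part above rim (z 17..8+H)
            p,c=fit({n:q["mask"]},(L,W),12 if n=="scene" else 8+H,8+H,list(box[k])); print(n,k,round(q["p"],2),p.round(3),"d",(p-box[k]).round(3),round(c,3))
E
```

```text
time_s: 32.35
position: [481.1, 1.2, 174.4]
orientation: [0.201, 3.13, 0.04]
wrist_force: [0.2, -1.0, 0.5]
finger_gap: 86.9
time_s: 32.75
position: [481.2, -99.4, 178.8]
orientation: [0.216, 3.122, 0.047]
wrist_force: [0.5, 0.9, -0.2]
finger_gap: 86.9
top xl 0.56 [ 4.78543e+02  1.08623e+02 -1.43000e-01] d [-0.557 -1.277 -0.007] 0.052
top l 0.76 [ 4.73148e+02  2.50647e+02 -1.60000e-02] d [-0.352 -1.553 -0.002] 0.1
top m 0.87 [ 4.72559e+02 -2.33867e+02 -1.36000e-01] d [-0.941  0.533  0.002] 0.142
top s 0.57 [ 4.65179e+02 -3.72513e+02 -9.00000e-02] d [-1.521  2.687  0.008] 0.096
scene xl 0.7 [ 4.80646e+02  1.07212e+02 -1.53000e-01] d [ 1.546 -2.688 -0.017] 0.07
scene l 0.65 [ 4.75718e+02  2.52762e+02 -4.50000e-02] d [ 2.218  0.562 -0.031] 0.06
scene m 0.78 [ 4.74000e+02 -2.35943e+02 -1.32000e-01] d [ 0.5   -1.543  0.006] 0.056
scene s 0.92 [ 4.68214e+02 -3.77091e+02 -4.40000e-02] d [ 1.514 -1.891  0.054] 0.09
```

View pics/j1.png

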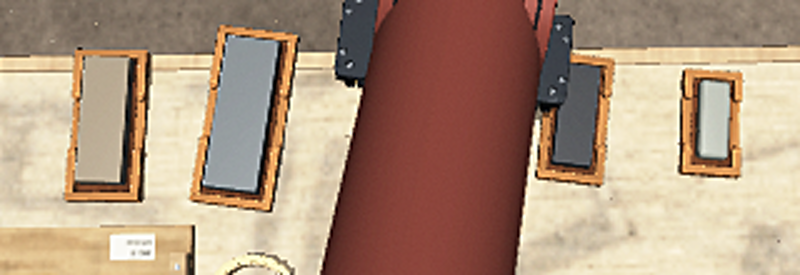

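View pics/j2.png

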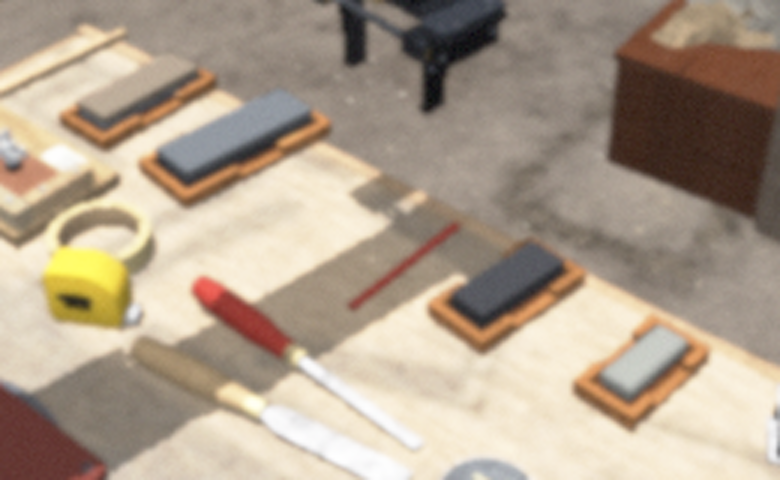

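```bash
python3 -c "
from station import *
print(abs(get_state()['qvel']).max(),sign_off())"
```

```text
the job is handed in; nothing more can be done
0.004518966805124475 None
```

I took the stack apart from the top down and set each stone in the box of its own size: small, medium, large, then largest. The job is handed in at about 33 s on the robot's clock; sign-off gave no verdict.

**Final position:** both cameras were used to fit each stone against its box. Every centre came out within about 3 mm of the box centre (limit 10 mm). Length angles were within 0.06 rad (limit 0.2 rad). In the last pictures all four lie inside their rims, with nothing standing on a rim.

**Not measured directly:** I did not measure stone heights or level. I judged both from the gripper height at contact, which was within about 0.5 mm of what the recess floor should give, and from the pictures.

**Points that disagreed or went less than cleanly:**
- **Camera spread:** the two cameras differ by up to about 5 mm in position (small stone) and about 0.05 rad in angle (small stone).
- **Large stone contact:** the wrist force did not show floor contact at first. One further 3 mm downward step pressed to a brief 54 N (limit 120 N) before I let go.
- **Gripper tilt:** the gripper crept out of vertical during the moves, reaching 0.04 rad, so I turned it half round between the first two stones to keep this down. It was still leaning about 0.027 rad when the largest stone was placed.

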